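Dry-fit two model grain bins on a farmyard diorama

ROBOT

A 6-joint arm with a two-finger parallel gripper is mounted at the origin on the work surface. World frame = base frame: x ahead of the robot, y to its left, z up, the work surface at z = 0. Lengths are in mm, angles in rad, forces in N, time in s.
With the tool pointing down it reaches from about 325 to 750 mm from the base axis. Payload 7.6 kg.
Tool frame: the origin (TCP) lies at the very end of the fingers, on their centre line; the grasp point (between the pads) lies 19 mm behind it; z points along the fingers, y is the direction in which the jaws open and shut (so a half turn about z gives the same grasp; the last joint's range is limited). The gripper opens to 85 mm and grips with 20 to 120 N. Pads are 22 mm wide; open, the fingers measure 114 mm over their backs; the gripper's body (76 mm by 85 mm) begins 54 mm behind the grasp point. The pads swing forward as they close: fully open they stand 13 mm farther back than shut.
Start: joints at [1.136, 0.052, 1.401, -0, 1.689, -0.07], TCP at [187.286, 490.481, 204.823] pointing down, gripper open.
Joint ranges: [-2.9, 2.9], [-0.91, 2.17], [0.12, 2.37], [-1.06, 4.2], [0.26, 2.73], [-2.93, 2.93]. Speed limits (rad/s): [2.57, 2.57, 3.01, 3.14, 3.14, 3.14].

INTERFACE

Orientations are given as [roll, pitch, yaw] about the fixed x, y, z axes, in that order (R = Rz(yaw) Ry(pitch) Rx(roll)).
In Python, from cell import env, eyes, job gives the robot as it stands.
- The arm moves only by the tool step_arm, never from a script. Its argument "motion" is a list of rows, each an object of numbers: "grip": the opening, from 0 (shut) to 1 (fully open); "dx", "dy", "dz": the shift along the world's x, y, z in cm; "rx", "ry", "rz": the turn, a rotation vector about the world's x, y, z in degrees. A call has 1 to 20 rows; each row is the pose to reach, as a shift and turn from the pose measured when the call began; what a row does not reach only later rows make up. A row lasts 1/10 s, in which the tool goes at most 50 mm and 8.59 degrees, less where a joint would pass 70% of its speed; a pose out of reach is approached as far as the arm can. A call with a gripper value outside its range is refused whole. The fingers move at their own pace and stop on an object; "force" is the grip in N (left out, the last holds). Time passes only in rows, so rows that repeat a pose let the fingers close. It gives the time, the measured TCP pose, the force and the opening at its end, in the units of the state.
- env.get_obs(): the state, without advancing time (a new reading comes with each control period).
- eyes.read_camera(name): name is "side" or "top"; returns the picture (384x512x3 uint8, red, green, blue); there is no depth.
- eyes.camera_params(name): a dict with "fx", "fy", "cx", "cy" (pixels), "k1" (the pictures are not rectified: a ray, as slopes to the right and down, at radius r is drawn at 1 + k1 r^2 times it, then the intrinsics apply), "rvec" (rotation vector, rad) and "tvec" (3), from world to camera coordinates, as OpenCV has them. Camera axes: x right, y down, z forward; pixel columns grow to the right and rows downward; lengths in mm; the calibration is good to about 2 mm. A picture is of the moment at which its call begins. camera_params takes no time and is no camera call.
- job.sign_off(): hands the job in, once; it reports no verdict.
The state is a dict: "time_s": time; "q": joint angles; "qd": joint speeds; "effort": joint torques, N m; "tool_pos": TCP position; "tcp_rot": TCP orientation; "contact_force": force on the tool from outside, world axes, zero at the start; "moment": the same for the moment, N m; "width": finger opening in mm.
Only numpy, scipy, OpenCV 4.12 (cv2) and the standard library are available. Lean on these libraries where they do the work, as an engineer would, in place of code of your own. Each camera call takes 0.05 s, during which the arm holds its last target.

TASK

Dry-fit the two model grain bins on their concrete pads, each from the ground up: the wide shell goes straight onto the pad with the wide plinth and takes the wide roof; the hopper bin goes on the pad with the small raised sump, first the legged hopper stand, then the narrow shell on it, then the narrow roof. Every part must be fully home on the one below, upright, and let go. Leave the glue bottle, the dropper bottle and the paint jar standing where they are.

Things in the scene. Friction and masses are not known exactly. Their poses are not given: they have to be found in the camera images.
- wide_shell: Wide bin shell: grey corrugated round tube, loose, upright on the bench, open at both ends; outside diameter 62 mm, inside 56, 80 mm tall, about 90 g. Origin: centre of its underside; z up along the tube; yaw does not matter. Seated when its underside rests on the slab of the wide pad, round the plinth, 4 mm above that pad's origin.
- narrow_shell: Narrow bin shell: grey corrugated round tube, loose, upright on the bench, open at both ends; outside diameter 46 mm, inside 40, 56 mm tall, about 50 g. Origin: centre of its underside; z up along the tube; yaw does not matter. Seated when its underside is 46 mm above the hopper stand's origin.
- wide_roof: Wide conical roof, grey, loose, right way up on the bench: tapered spigot below (46 to 53 mm diameter, 6 deep), eave 68 mm diameter, 2 thick, 30 degree cone, on top a round cap to grip, 18 mm diameter, from 22.4 to 36.4 mm above the origin; about 50 g. Origin: centre of its underside (foot of the spigot); z up; any yaw. Seated with the eave on the wide shell's rim: origin 74 mm above the shell's.
- narrow_roof: Narrow conical roof, grey, loose, right way up on the bench: tapered spigot below (30 to 37 mm diameter, 6 deep), eave 52 mm diameter, 2 thick, 30 degree cone, on top a round cap to grip, 18 mm diameter, from 17.8 to 31.8 mm above the origin; about 30 g. Origin: centre of its underside (foot of the spigot); z up; any yaw. Seated with its origin 50 mm above the narrow shell's.
- hopper_stand: Hopper stand, grey, loose, upright on the bench, 52 mm tall, about 80 g: foot ring (46 mm outside, 35 inside, 3 thick), six thin legs round a hopper cone, a band to grip, 46 mm diameter, from 32 to 46 mm above the origin, tapered spigot on top (37 to 30 mm diameter). Origin: centre of its underside; z up; any yaw. Seated with the foot ring on the narrow pad's slab, 4 mm above that pad's origin.
- wide_pad: Foundation pad of the wide bin, fixed on the diorama's 8 mm thick cork ground board: round concrete-grey slab 84 mm in diameter, 4 mm thick, with a wide round tapered plinth in its middle, 53 mm in diameter at its base, 46 at its top, 5 mm tall. Origin: centre of the slab's underside, on the board; z up.
- narrow_pad: Foundation pad of the hopper bin, fixed on the same board: round concrete-grey slab 84 mm in diameter, 4 mm thick, with a small round tapered sump in its middle, 32 mm in diameter at its base, 26 at its top, 5 mm tall, with thin dark grating bars on it. Origin: centre of the slab's underside, on the board; z up.
- glue_bottle: Bystander: white squeeze bottle with a long pointed clear nozzle, 32 mm in diameter, 98 mm tall, standing on the ground board between the two pads. Origin: centre of its underside; z up. Leave it.
- dropper_bottle: Bystander: dark red paint bottle with a white dropper cap, 26 mm in diameter, 88 mm tall, standing on the bench beside the ground board. Origin: centre of its underside; z up. Leave it.
- paint_jar: Bystander: small amber glass paint jar with a steel lid and a paper label, 38 mm in diameter, 50 mm tall, standing on the bench beside the ground board. Origin: centre of its underside; z up. Leave it.
Mind the look-alikes: they are no part of the job. Leave any purple or turquoise look-alike of the narrow_shell alone.

How it is judged:
By the outcome, as a careful person would: the job done as asked, in the order asked, and still so for the second after the job is handed in, with the robot touching nothing.
It also fails if it takes over 128 s, if anything falls off the work surface, if the arm or the gripper's body presses on something with over 40 N, if the wrist force passes 120 N, or if a joint passes its speed limit or range.

## Working session

There is one attempt and no reset: what is moved stays moved. The work goes in short steps, Python scripts to look and compute and a tool call to move; the robot and the scene stay as the last step left them, time stands still between calls to the robot, and variables do not carry over. Pictures are saved under pics/ and viewed, and the job is handed in when it is done.

Besides the shell and the picture viewer there is one more tool, called after "Emit:" in YAML: its name, and indented under it one key for each argument. step_arm: Moves the arm, as the interface text tells. Its arguments: {"type":"object","properties":{"motion":{"type":"array"},"force":{"type":"number"}},"required":["motion"]}

```bash
ls; mkdir -p pics
python3 - <<'E'
from cell import env,eyes,job
import cv2
for n in("top","side"):
    im=eyes.read_camera(n); cv2.imwrite(f"pics/{n}0.png",cv2.resize(im[:,:,::-1],(800,600),interpolation=cv2.INTER_CUBIC)); cv2.imwrite(f"pics/raw_{n}0.png",im[:,:,::-1])
    print(n,eyes.camera_params(n))
print(env.get_obs())
E
```

```text
pics
top {'fx': 417.12679585339527, 'fy': 417.12679585339527, 'cx': 253.3895515614908, 'cy': 190.3002068253529, 'k1': -0.105815320825938, 'rvec': array([ 2.08077375, -2.12857133,  0.23505361]), 'tvec': array([  23.92515103,  459.45789522, 1149.54444887])}
side {'fx': 389.24766649873385, 'fy': 389.24766649873385, 'cx': 263.47399129351015, 'cy': 189.5531062705864, 'k1': 0.03167290063113058, 'rvec': array([ 2.0996018 , -0.71677427,  0.37545335]), 'tvec': array([-363.60264128,  198.56181021,  836.96221502])}
{'time_s': 0.1, 'q': array([ 1.13568327e+00,  5.28199194e-02,  1.40160622e+00, -3.10850679e-06,
        1.68858869e+00, -7.03221043e-02]), 'qd': array([-0.00034789, -0.00309654, -0.00196557,  0.00115374,  0.001688  ,
        0.0009543 ]), 'effort': array([ 9.63449675e-04, -3.82582247e+01, -3.60986137e+01, -1.12796815e-04,
        4.77827591e-03,  6.75374721e-06]), 'tool_pos': array([187.1609369 , 490.18848305, 204.04108951]), 'tcp_rot': array([-3.14017378e+00, -9.68478474e-05,  2.77680127e+00]), 'contact_force': array([-0.42243652,  0.62429716,  0.41557351]), 'moment': array([0.00348618, 0.02671747, 0.00077241]), 'width': 85.78358567248924}
```

View pics/top0.png

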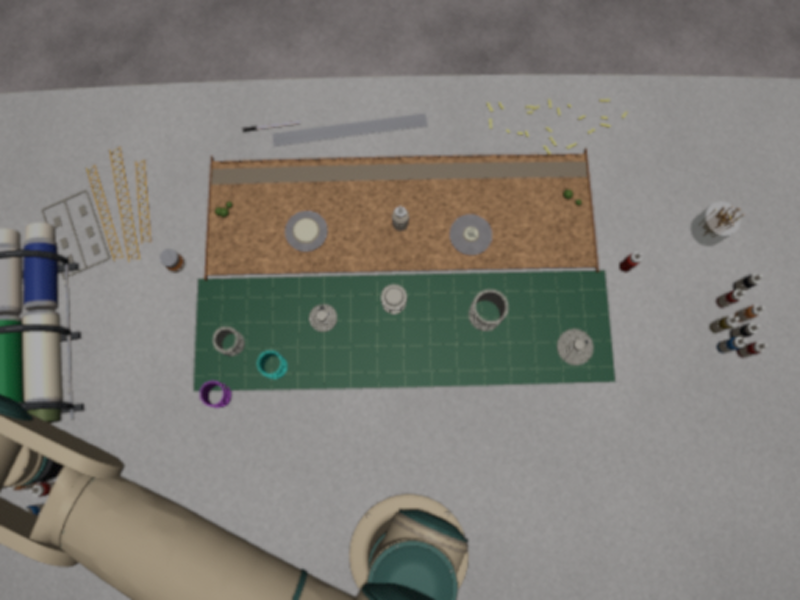

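View pics/side0.png

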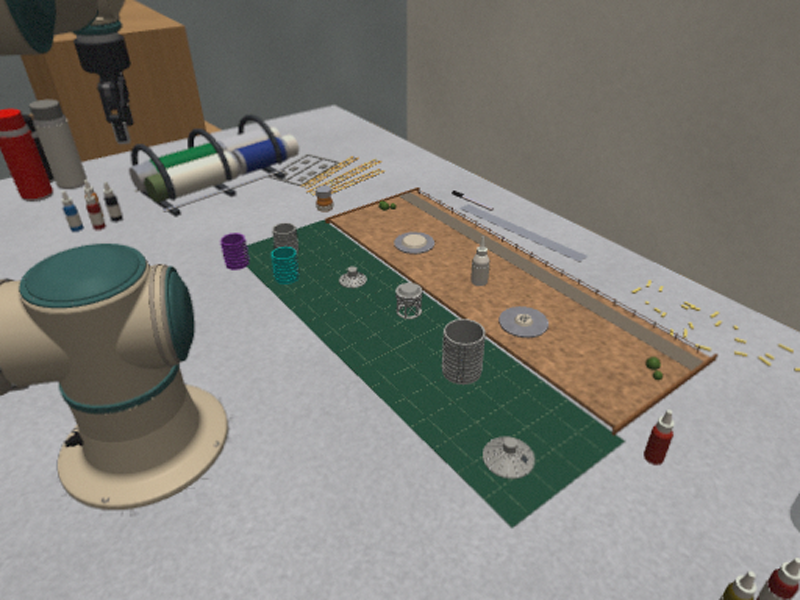

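```bash
cat > h.py <<'E'
import numpy as np, cv2
from cell import env,eyes,job
from scipy.optimize import least_squares
def cam(n):
    p=eyes.camera_params(n); R=cv2.Rodrigues(p['rvec'])[0]; return p,R,np.array(p['tvec'])
def proj(n,P):
    p,R,t=cam(n); c=np.atleast_2d(P)@R.T+t; s=c[:,:2]/c[:,2:]; s=s*(1+p['k1']*(s**2).sum(1,keepdims=True))
    return s*[p['fx'],p['fy']]+[p['cx'],p['cy']]
def back(n,uv,z):
    p,R,t=cam(n); d=(np.array(uv,float)-[p['cx'],p['cy']])/[p['fx'],p['fy']]; s=d.copy()
    for _ in range(20): s=d/(1+p['k1']*(s**2).sum())
    r=R.T@np.array([s[0],s[1],1]); o=-R.T@t
    return (o+r*(z-o[2])/r[2])[:2]
def crop(src,box,k,out):
    x0,y0,x1,y1=box; im=src[y0:y1,x0:x1]
    im=cv2.resize(im,None,fx=k,fy=k,interpolation=cv2.INTER_CUBIC)
    for x in range((x0+9)//10*10,x1,10):
        cv2.line(im,((x-x0)*k,0),((x-x0)*k,5),(0,0,255),1); cv2.putText(im,str(x),((x-x0)*k+1,14),0,.35,(0,0,255),1)
    for y in range((y0+9)//10*10,y1,10):
        cv2.line(im,(0,(y-y0)*k),(5,(y-y0)*k),(0,0,255),1); cv2.putText(im,str(y),(6,(y-y0)*k+4),0,.35,(0,0,255),1)
    cv2.imwrite(out,im)
def ring(c,r,z,n=60):
    a=np.linspace(0,2*np.pi,n,endpoint=False); return np.c_[c[0]+r*np.cos(a),c[1]+r*np.sin(a),np.full(n,z)]
E
python3 - <<'E'
from h import *
im=cv2.imread('pics/raw_top0.png')
crop(im,(120,165,270,260),5,'pics/c1.png')
crop(im,(240,125,400,240),5,'pics/c2.png')
crop(im,(120,95,300,180),4,'pics/c3.png')
for n,uv,z in [('wpad',(306,231),13),('npad',(471,235),13),('glue',(401,210),98),('wshell',(491,306),80),('stand',(394,296),52),('nshell',(228,338),56),('nroof',(323,313),30),('wroof',(577,344),35),('tor',(272,363),56),('purp',(215,393),56)]:
    print(n,back('top',np.array(uv)*.64,z).round(1))
E
```

```text
wpad [605.3 186. ]
npad [ 589.6 -135.7]
glue [612.6   0.7]
wshell [ 433.5 -156.7]
stand [462.3  17. ]
nshell [389.8 321.3]
nroof [437.8 150.3]
wroof [ 367.2 -320.1]
tor [342.6 239.6]
purp [290.3 342.1]
```

View pics/c1.png

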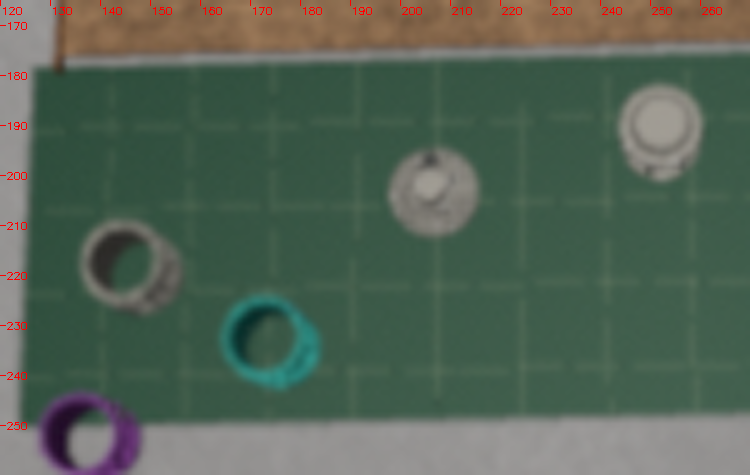

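View pics/c2.png

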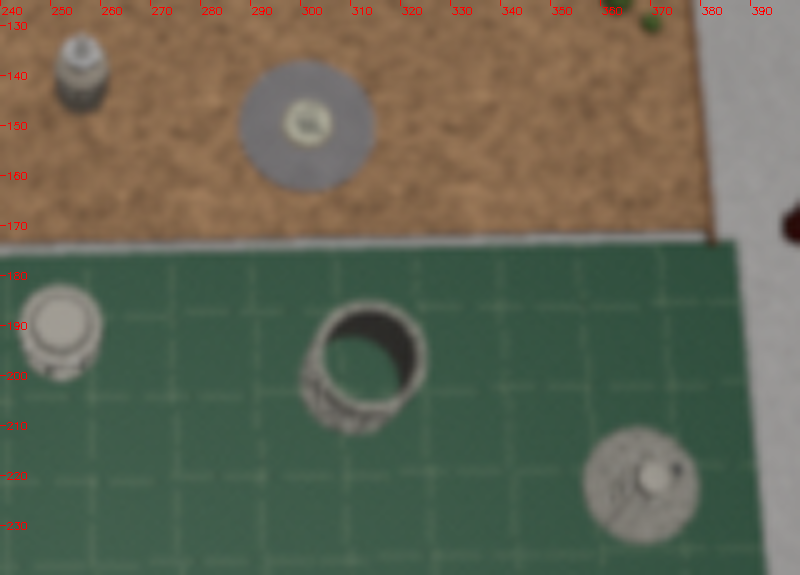

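View pics/c3.png

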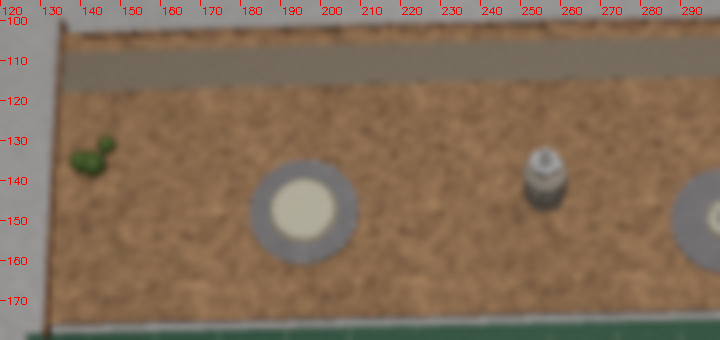

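```bash
cat >> h.py <<'E'
OBJ={'wshell':[(31,0),(31,80)],'nshell':[(23,0),(23,56)],'wroof':[(23,0),(34,6),(34,8),(9,22.4),(9,36.4)],'nroof':[(15,0),(26,6),(26,8),(9,17.8),(9,31.8)],
'stand':[(23,0),(23,46),(15,52)],'pad':[(42,8),(42,12)]}
def hull_mod(n,o,c,z0=0):
    P=np.vstack([ring(c,r,z+z0) for r,z in OBJ[o]]); return cv2.convexHull(proj(n,P).astype(np.float32))
def cen(h):
    m=cv2.moments(h); return np.array([m['m10']/m['m00'],m['m01']/m['m00']]),m['m00']
def blob(im,uv,smax,half=45,K=8):
    x0,y0=[int(v)-half for v in uv]; x0=max(x0,0);y0=max(y0,0)
    c=im[y0:y0+2*half,x0:x0+2*half]; c=cv2.resize(c,None,fx=K,fy=K,interpolation=cv2.INTER_CUBIC)
    s=cv2.cvtColor(c,cv2.COLOR_BGR2HSV)[:,:,1]; m=(s<smax).astype(np.uint8)
    m=cv2.morphologyEx(m,cv2.MORPH_CLOSE,np.ones((9,9)))
    n,l,st,ce=cv2.connectedComponentsWithStats(m); q=((np.array(uv)-[x0,y0]+.5)*K-.5)
    cand=[i for i in range(1,n) if st[i,4]>60*K and st[i,0]>0 and st[i,1]>0 and st[i,0]+st[i,2]<c.shape[1] and st[i,1]+st[i,3]<c.shape[0]]
    i=min(cand,key=lambda i:np.hypot(*(ce[i]-q)))
    pts=np.argwhere(l==i)[:,::-1]
    h=cv2.convexHull(pts.astype(np.float32)); return ((h+.5)/K-.5+[x0,y0]).astype(np.float32)
def locate(n,im,o,c0,smax,z0=0):
    hm=hull_mod(n,o,c0,z0); h=blob(im,cen(hm)[0],smax); ci,ai=cen(h)
    f=lambda c:cen(hull_mod(n,o,c,z0))[0]-ci
    r=least_squares(f,c0,diff_step=1e-2); return r.x,ai/cen(hull_mod(n,o,r.x,z0))[1]
C0={'wshell':(433,-157),'nshell':(390,321),'wroof':(367,-320),'nroof':(438,150),'stand':(462,17)}
E
python3 - <<'E'
from h import *
for n in('top','side'):
  im=cv2.imread(f'pics/raw_{n}0.png')
  for o,c in list(C0.items())+[('pad',(605,186)),('pad',(590,-136))]:
    for s in (70,85) if o!='pad' else (60,80):
      try:
        x,a=locate(n,im,o,c,s); print(n,o,s,x.round(1),'area ratio',round(a,3))
      except Exception as e: print(n,o,s,e)
E
```

```text
top wshell 70 [ 434.3 -155. ] area ratio 1.23
top wshell 85 min() iterable argument is empty
top nshell 70 [389.4 328.2] area ratio 1.237
top nshell 85 [326.6 318.9] area ratio 0.078
top wroof 70 [ 366.9 -322.8] area ratio 1.219
top wroof 85 [ 426.8 -322.4] area ratio 0.04
top nroof 70 [434.3 153.8] area ratio 1.29
top nroof 85 [472.6 250.2] area ratio 0.229
top stand 70 [464.6  19.3] area ratio 1.366
top stand 85 min() iterable argument is empty
top pad 60 [607.8 187.3] area ratio 0.975
top pad 80 [607.9 187.4] area ratio 1.03
top pad 60 [ 593.  -134.6] area ratio 0.969
top pad 80 [ 593.1 -134.6] area ratio 1.025
side wshell 70 min() iterable argument is empty
side wshell 85 min() iterable argument is empty
side nshell 70 min() iterable argument is empty
side nshell 85 min() iterable argument is empty
side wroof 70 [ 369.7 -325.3] area ratio 1.065
side wroof 85 [ 370.1 -325.2] area ratio 1.128
side nroof 70 [436.7 152.4] area ratio 1.078
side nroof 85 [436.8 152.6] area ratio 1.13
side stand 70 [426.9 136.2] area ratio 0.589
side stand 85 [426.9 136.4] area ratio 0.617
side pad 60 [610.8 186.6] area ratio 0.947
side pad 80 [610.8 186.7] area ratio 0.992
side pad 60 [ 596.3 -135.8] area ratio 0.961
side pad 80 [ 596.4 -135.8] area ratio 0.993
```

Run:
```python
from h import *
for n in('top','side'):
  im=cv2.imread(f'pics/raw_{n}0.png')
  for o,c in list(C0.items()):
    for s in (30,40,50,60):
      try:
        x,a=locate(n,im,o,c,s); print(n,o,s,x.round(1),'area ratio',round(a,3))
      except Exception as e: print(n,o,s,e)
im=cv2.imread('pics/raw_side0.png'); crop(im,(135,130,345,320),4,'pics/s1.png')
```

```text
top wshell 30 [ 434.6 -155.2] area ratio 1.027
top wshell 40 [ 434.7 -155.2] area ratio 1.073
top wshell 50 [ 434.8 -155.2] area ratio 1.113
top wshell 60 [ 434.8 -155.3] area ratio 1.157
top nshell 30 [389.3 328.4] area ratio 1.019
top nshell 40 [389.4 328.4] area ratio 1.08
top nshell 50 [389.4 328.4] area ratio 1.13
top nshell 60 [389.4 328.3] area ratio 1.181
top wroof 30 [ 367.2 -322.9] area ratio 1.03
top wroof 40 [ 367.1 -322.9] area ratio 1.081
top wroof 50 [ 367.1 -322.9] area ratio 1.12
top wroof 60 [ 367.1 -322.9] area ratio 1.164
top nroof 30 [434.4 154. ] area ratio 1.048
top nroof 40 [434.4 154. ] area ratio 1.103
top nroof 50 [434.4 153.9] area ratio 1.157
top nroof 60 [434.4 153.9] area ratio 1.21
top stand 30 [464.   18.6] area ratio 1.076
top stand 40 [464.1  18.6] area ratio 1.132
top stand 50 [464.1  18.6] area ratio 1.185
top stand 60 [464.1  18.5] area ratio 1.247
side wshell 30 min() iterable argument is empty
side wshell 40 min() iterable argument is empty
side wshell 50 min() iterable argument is empty
side wshell 60 min() iterable argument is empty
side nshell 30 min() iterable argument is empty
side nshell 40 min() iterable argument is empty
side nshell 50 min() iterable argument is empty
side nshell 60 min() iterable argument is empty
side wroof 30 [ 369.5 -325.1] area ratio 1.001
side wroof 40 [ 369.6 -325.1] area ratio 1.018
side wroof 50 [ 369.6 -325.1] area ratio 1.034
side wroof 60 [ 369.6 -325.2] area ratio 1.05
side nroof 30 [436.5 152.2] area ratio 0.963
side nroof 40 [436.6 152.2] area ratio 0.995
side nroof 50 [436.6 152.2] area ratio 1.024
side nroof 60 [436.6 152.3] area ratio 1.052
side stand 30 [596.  167.7] area ratio 0.981
side stand 40 [596.  167.8] area ratio 1.004
side stand 50 [426.8 136.1] area ratio 0.56
side stand 60 [426.8 136.1] area ratio 0.575
```

View pics/s1.png

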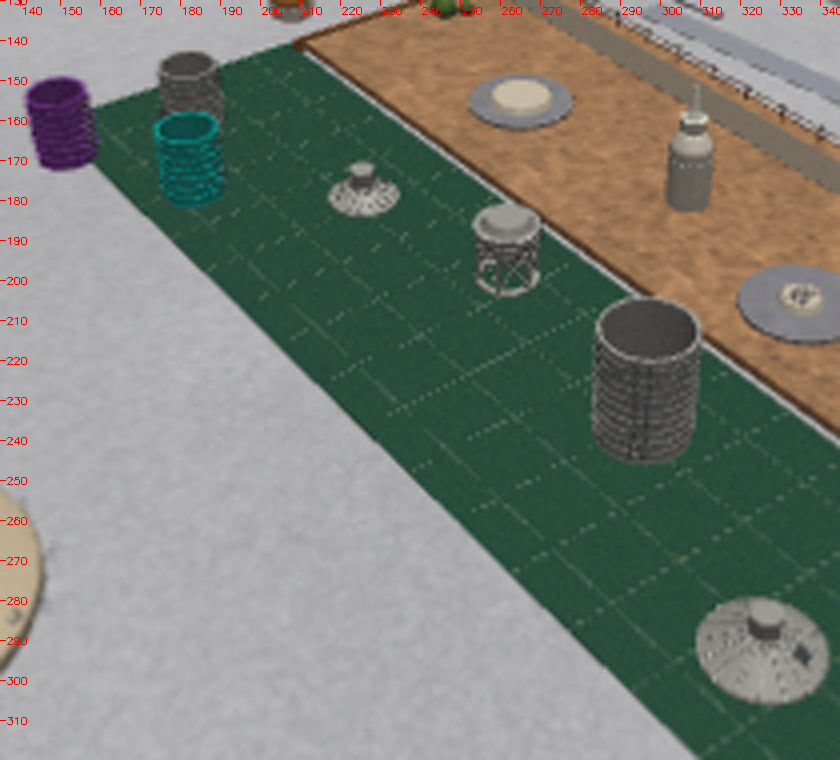

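Emit:
step_arm:
  motion:
    - {"dx": 5,"dy": -4,"dz": 0,"rz": 5,"grip": 1}
    - {"dx": 9,"dy": -7,"dz": 0,"rz": 10,"grip": 1}
    - {"dx": 13,"dy": -10,"dz": 0,"rz": 15,"grip": 1}
    - {"dx": 17,"dy": -13.3,"dz": 0,"rz": 20.9,"grip": 1}
    - {"dx": 21,"dy": -16.4,"rz": 20.9,"grip": 1}
    - {"dx": 24.3,"dy": -20,"rz": 20.9,"grip": 1}
    - {"dx": 24.5,"dy": -25,"rz": 20.9,"grip": 1}
    - {"dx": 24.5,"dy": -30,"rz": 20.9,"grip": 1}
    - {"dx": 24.6,"dy": -35,"rz": 20.9,"grip": 1}
    - {"dx": 24.7,"dy": -40,"rz": 20.9,"grip": 1}
    - {"dx": 24.7,"dy": -45,"rz": 20.9,"grip": 1}
    - {"dx": 24.8,"dy": -50,"dz": -2,"rz": 20.9,"grip": 1}
    - {"dx": 24.8,"dy": -54.5,"dz": -4,"rz": 20.9,"grip": 1}
    - {"dx": 24.9,"dy": -58.5,"dz": -6,"rz": 20.9,"grip": 1}
    - {"dx": 24.9,"dy": -61.5,"dz": -7,"rz": 20.9,"grip": 1}
    - {"dx": 24.9,"dy": -63.5,"dz": -8,"rz": 20.9,"grip": 1}
    - {"dx": 24.9,"dy": -64.6,"dz": -8,"rz": 20.9,"grip": 1}
    - {"dx": 24.9,"dy": -64.6,"dz": -8,"rz": 20.9,"grip": 1}

```text
validation failed for argument at $.mo...
```

Emit:
step_arm:
  motion:
    - {"grip": 1,"dx": 5,"dy": -4,"dz": 0,"rx": 0,"ry": 0,"rz": 5}

```text
time_s: 0.2
tool_pos: [223.5, 460.6, 203.4]
tcp_rot: [-3.14, -0.002, 2.871]
contact_force: [1.2, 0.8, 0.5]
width: 85.5
```

Emit:
step_arm:
  motion:
    - {"grip": 1,"dx": 4,"dy": -3,"dz": 0,"rx": 0,"ry": 0,"rz": 5}
    - {"grip": 1,"dx": 8,"dy": -6,"dz": 0,"rx": 0,"ry": 0,"rz": 10}
    - {"grip": 1,"dx": 12,"dy": -9,"dz": 0,"rx": 0,"ry": 0,"rz": 15.5}
    - {"grip": 1,"dx": 16,"dy": -12,"dz": 0,"rx": 0,"ry": 0,"rz": 15.5}
    - {"grip": 1,"dx": 20,"dy": -15,"dz": 0,"rx": 0,"ry": 0,"rz": 15.5}
    - {"grip": 1,"dx": 21,"dy": -20,"dz": 0,"rx": 0,"ry": 0,"rz": 15.5}
    - {"grip": 1,"dx": 21,"dy": -25,"dz": 0,"rx": 0,"ry": 0,"rz": 15.5}
    - {"grip": 1,"dx": 21,"dy": -30,"dz": 0,"rx": 0,"ry": 0,"rz": 15.5}
    - {"grip": 1,"dx": 21,"dy": -35,"dz": 0,"rx": 0,"ry": 0,"rz": 15.5}
    - {"grip": 1,"dx": 21,"dy": -40,"dz": 0,"rx": 0,"ry": 0,"rz": 15.5}
    - {"grip": 1,"dx": 21,"dy": -45,"dz": -2,"rx": 0,"ry": 0,"rz": 15.5}
    - {"grip": 1,"dx": 21.1,"dy": -50,"dz": -4,"rx": 0,"ry": 0,"rz": 15.5}
    - {"grip": 1,"dx": 21.2,"dy": -54,"dz": -6,"rx": 0,"ry": 0,"rz": 15.5}
    - {"grip": 1,"dx": 21.2,"dy": -58,"dz": -7,"rx": 0,"ry": 0,"rz": 15.5}
    - {"grip": 1,"dx": 21.2,"dy": -60.5,"dz": -8,"rx": 0,"ry": 0,"rz": 15.5}
    - {"grip": 1,"dx": 21.2,"dy": -61.7,"dz": -8,"rx": 0,"ry": 0,"rz": 15.5}
    - {"grip": 1,"dx": 21.2,"dy": -61.7,"dz": -8,"rx": 0,"ry": 0,"rz": 15.5}
    - {"grip": 1,"dx": 21.2,"dy": -61.7,"dz": -8,"rx": 0,"ry": 0,"rz": 15.5}

```text
time_s: 2.0
tool_pos: [435.9, -155.6, 124.1]
tcp_rot: [-3.14, -0.001, -3.141]
contact_force: [0.1, 0.7, 0.1]
width: 85.1
```

Run:
```python
from h import *
for n in('top','side'):
    im=eyes.read_camera(n)[:,:,::-1].copy(); cv2.imwrite(f'pics/raw_{n}1.png',im)
    if n=='side': crop(im,(220,90,380,260),4,'pics/s2.png')
    else: crop(im,(260,130,360,230),6,'pics/t2.png')
    o=env.get_obs(); print(n,o['tool_pos'].round(1),o['tcp_rot'].round(3),proj(n,o['tool_pos']).round(1))
    for ob,c in C0.items():
      try: print(ob,locate(n,im,ob,c,30))
      except Exception as e: pass
```

```text
top [ 436.  -155.4  124.1] [-3.14e+00 -1.00e-03 -3.14e+00] [[316.  191.6]]
wshell (array([ 461.41382952, -168.46041496]), 1.0782066587890866)
nshell (array([389.2771308, 328.3984727]), 1.0129271411622904)
wroof (array([ 367.15958992, -322.84482672]), 1.0286022648157926)
nroof (array([434.38497454, 153.97686158]), 1.0447299202565643)
stand (array([463.99710897,  18.57675905]), 1.073652142027879)
side [ 436.  -155.3  124.1] [-3.139e+00 -1.000e-03 -3.140e+00] [[297.2 196.2]]
wroof (array([ 369.55835792, -325.07881555]), 1.0030677517540278)
nroof (array([436.49538614, 152.13011037]), 0.9661176414596648)
stand (array([426.6717444 , 135.98183737]), 0.5280257805313125)
```

View pics/s2.png

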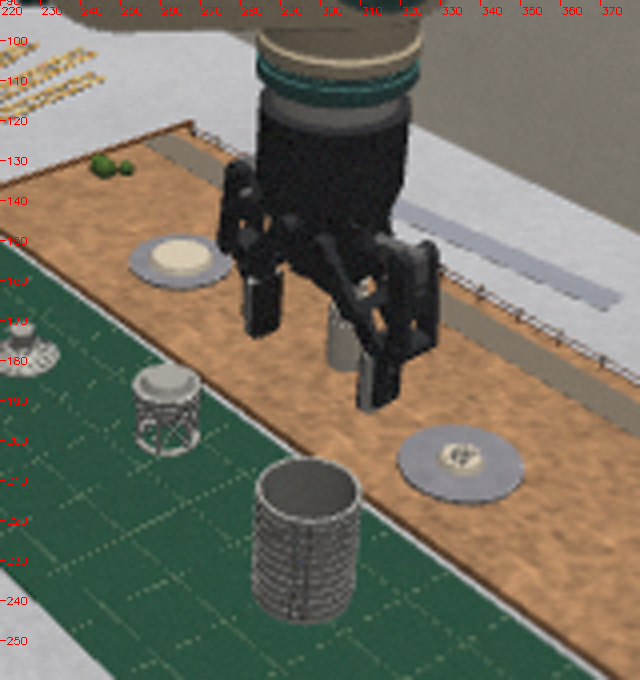

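View pics/t2.png

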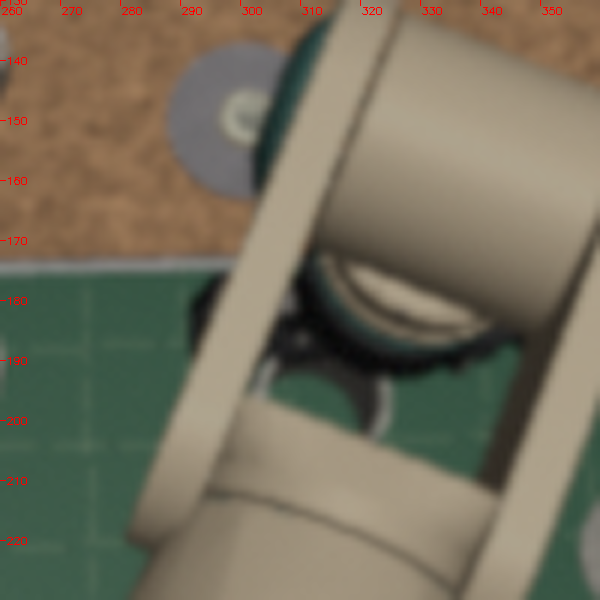

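Emit:
step_arm:
  motion:
    - {"grip": 1,"dx": 0,"dy": -0.1,"dz": -2.5,"rx": 0,"ry": 0,"rz": 0}
    - {"grip": 1,"dx": 0,"dy": -0.1,"dz": -5,"rx": 0,"ry": 0,"rz": 0}
    - {"grip": 1,"dx": 0,"dy": -0.1,"dz": -7.5,"rx": 0,"ry": 0,"rz": 0}
    - {"grip": 1,"dx": 0,"dy": -0.1,"dz": -9.0,"rx": 0,"ry": 0,"rz": 0}
    - {"grip": 1,"dx": 0,"dy": -0.1,"dz": -9.4,"rx": 0,"ry": 0,"rz": 0}
    - {"grip": 1,"dx": 0,"dy": -0.1,"dz": -9.4,"rx": 0,"ry": 0,"rz": 0}
    - {"grip": 0.5,"dx": 0,"dy": -0.1,"dz": -9.4,"rx": 0,"ry": 0,"rz": 0}
    - {"grip": 0.5,"dx": 0,"dy": -0.1,"dz": -9.4,"rx": 0,"ry": 0,"rz": 0}
    - {"grip": 0.5,"dx": 0,"dy": -0.1,"dz": -9.4,"rx": 0,"ry": 0,"rz": 0}
    - {"grip": 0.5,"dx": 0,"dy": -0.1,"dz": -9.4,"rx": 0,"ry": 0,"rz": 0}
    - {"grip": 0.5,"dx": 0,"dy": -0.1,"dz": -9.4,"rx": 0,"ry": 0,"rz": 0}
    - {"grip": 0.5,"dx": 0,"dy": -0.1,"dz": -9.4,"rx": 0,"ry": 0,"rz": 0}
  force: 30

```text
time_s: 3.3
tool_pos: [437.0, -156.6, 31.8]
tcp_rot: [-3.139, 0.002, -3.14]
contact_force: [-1.0, 0.6, 6.8]
width: 61.6
```

Emit:
step_arm:
  motion:
    - {"grip": 0.5,"dx": 0,"dy": 0,"dz": 2,"rx": 0,"ry": 0,"rz": 0}
    - {"grip": 0.5,"dx": 0,"dy": 0,"dz": 5,"rx": 0,"ry": 0,"rz": 0}
    - {"grip": 0.5,"dx": 0,"dy": 0,"dz": 8,"rx": 0,"ry": 0,"rz": 0}
    - {"grip": 0.5,"dx": 0,"dy": 1,"dz": 11,"rx": 0,"ry": 0,"rz": 0}
    - {"grip": 0.5,"dx": 1,"dy": 4,"dz": 12,"rx": 0,"ry": 0,"rz": 0}
    - {"grip": 0.5,"dx": 2,"dy": 8,"dz": 12,"rx": 0,"ry": 0,"rz": 0}
    - {"grip": 0.5,"dx": 4,"dy": 12,"dz": 12,"rx": 0,"ry": 0,"rz": 0}
    - {"grip": 0.5,"dx": 6,"dy": 16,"dz": 12,"rx": 0,"ry": 0,"rz": 0}
    - {"grip": 0.5,"dx": 8,"dy": 20,"dz": 12,"rx": 0,"ry": 0,"rz": 0}
    - {"grip": 0.5,"dx": 10,"dy": 24,"dz": 12,"rx": 0,"ry": 0,"rz": 0}
    - {"grip": 0.5,"dx": 12,"dy": 28,"dz": 12,"rx": 0,"ry": 0,"rz": 0}
    - {"grip": 0.5,"dx": 14,"dy": 31,"dz": 11,"rx": 0,"ry": 0,"rz": 0}
    - {"grip": 0.5,"dx": 16,"dy": 33,"dz": 9,"rx": 0,"ry": 0,"rz": 0}
    - {"grip": 0.5,"dx": 17.3,"dy": 34.4,"dz": 7,"rx": 0,"ry": 0,"rz": 0}
    - {"grip": 0.5,"dx": 17.3,"dy": 34.4,"dz": 5,"rx": 0,"ry": 0,"rz": 0}
    - {"grip": 0.5,"dx": 17.3,"dy": 34.4,"dz": 4,"rx": 0,"ry": 0,"rz": 0}
    - {"grip": 0.5,"dx": 17.3,"dy": 34.4,"dz": 4,"rx": 0,"ry": 0,"rz": 0}
    - {"grip": 0.5,"dx": 17.3,"dy": 34.4,"dz": 4,"rx": 0,"ry": 0,"rz": 0}

```text
time_s: 5.1
tool_pos: [610.3, 187.2, 72.9]
tcp_rot: [-3.139, 0.003, -3.14]
contact_force: [0.0, 0.4, -0.3]
width: 61.4
```

Run:
```python
from h import *
for n in('top','side'):
    im=eyes.read_camera(n)[:,:,::-1].copy(); cv2.imwrite(f'pics/raw_{n}2.png',im)
    o=env.get_obs(); p=o['tool_pos']; print(p.round(1),o['contact_force'])
    for z,c in ((12,(0,0,255)),(p[2]-31.8,(255,0,0))):
        h=None
    im2=im.copy()
    crop(im2,(220,90,320,200),5,'pics/s3.png') if n=='side' else crop(im2,(150,90,250,190),5,'pics/t3.png')
```

```text
[610.6 187.3  73.6] [ 0.13916581  0.23158327 -1.18584659]
[610.7 187.4  73.7] [ 0.26623098  0.48889424 -0.93137413]
```

View pics/s3.png

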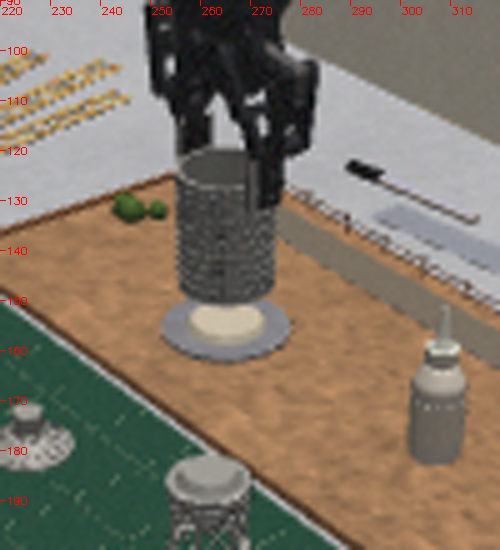

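View pics/t3.png

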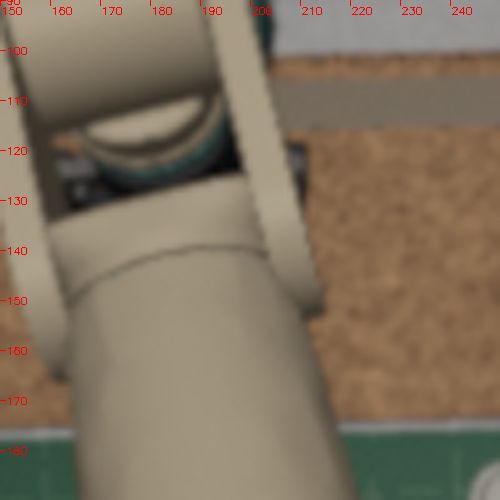

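Emit:
step_arm:
  motion:
    - {"grip": 0.5,"dx": 0,"dy": 0,"dz": -1,"rx": 0,"ry": 0,"rz": 0}
    - {"grip": 0.5,"dx": 0,"dy": 0,"dz": -1.5,"rx": 0,"ry": 0,"rz": 0}
    - {"grip": 0.5,"dx": 0,"dy": 0,"dz": -2,"rx": 0,"ry": 0,"rz": 0}
    - {"grip": 0.5,"dx": 0,"dy": 0,"dz": -2.4,"rx": 0,"ry": 0,"rz": 0}
    - {"grip": 0.5,"dx": 0,"dy": 0,"dz": -2.7,"rx": 0,"ry": 0,"rz": 0}
    - {"grip": 0.5,"dx": 0,"dy": 0,"dz": -2.9,"rx": 0,"ry": 0,"rz": 0}
    - {"grip": 0.5,"dx": 0,"dy": 0,"dz": -3.0,"rx": 0,"ry": 0,"rz": 0}
    - {"grip": 0.5,"dx": 0,"dy": 0,"dz": -3.0,"rx": 0,"ry": 0,"rz": 0}
    - {"grip": 0.5,"dx": 0,"dy": 0,"dz": -3.0,"rx": 0,"ry": 0,"rz": 0}

```text
time_s: 6.1
tool_pos: [611.0, 187.4, 44.0]
tcp_rot: [-3.14, 0.005, -3.14]
contact_force: [-0.5, -0.7, -0.9]
width: 61.4
```

Emit:
step_arm:
  motion:
    - {"grip": 0.5,"dx": 0,"dy": 0,"dz": -0.1,"rx": 0,"ry": 0,"rz": 0}
    - {"grip": 0.5,"dx": 0,"dy": 0,"dz": -0.1,"rx": 0,"ry": 0,"rz": 0}
    - {"grip": 1,"dx": 0,"dy": 0,"dz": -0.1,"rx": 0,"ry": 0,"rz": 0}
    - {"grip": 1,"dx": 0,"dy": 0,"dz": -0.1,"rx": 0,"ry": 0,"rz": 0}
    - {"grip": 1,"dx": 0,"dy": 0,"dz": -0.1,"rx": 0,"ry": 0,"rz": 0}
    - {"grip": 1,"dx": 0,"dy": 0,"dz": -0.1,"rx": 0,"ry": 0,"rz": 0}
    - {"grip": 1,"dx": 0,"dy": 0,"dz": 0.5,"rx": 0,"ry": 0,"rz": 0}
    - {"grip": 1,"dx": 0,"dy": 0,"dz": 3,"rx": 0,"ry": 0,"rz": 0}
    - {"grip": 1,"dx": 0,"dy": 0,"dz": 6,"rx": 0,"ry": 0,"rz": 0}
    - {"grip": 1,"dx": 0,"dy": 0,"dz": 10,"rx": 0,"ry": 0,"rz": 0}
    - {"grip": 1,"dx": 0,"dy": 0,"dz": 12,"rx": 0,"ry": 0,"rz": 0}

```text
time_s: 7.2
tool_pos: [612.0, 187.6, 168.9]
tcp_rot: [-3.141, 0.011, -3.14]
contact_force: [0.2, 0.0, 0.4]
width: 85.3
```

Emit:
step_arm:
  motion:
    - {"grip": 0.8,"dx": -2.5,"dy": -3,"dz": 0,"rx": 0,"ry": 0,"rz": 0}
    - {"grip": 0.8,"dx": -5,"dy": -6,"dz": 0,"rx": 0,"ry": 0,"rz": 0}
    - {"grip": 0.8,"dx": -8,"dy": -9.2,"dz": -1,"rx": 0,"ry": 0,"rz": 0}
    - {"grip": 0.8,"dx": -11,"dy": -12.5,"dz": -3,"rx": 0,"ry": 0,"rz": 0}
    - {"grip": 0.8,"dx": -13.5,"dy": -15.5,"dz": -6,"rx": 0,"ry": 0,"rz": 0}
    - {"grip": 0.8,"dx": -14.7,"dy": -17,"dz": -7,"rx": 0,"ry": -0.6,"rz": 0}
    - {"grip": 0.8,"dx": -14.7,"dy": -17,"dz": -8,"rx": 0,"ry": -0.6,"rz": 0}
    - {"grip": 0.8,"dx": -14.7,"dy": -17,"dz": -8,"rx": 0,"ry": -0.6,"rz": 0}

```text
time_s: 8.0
tool_pos: [464.7, 17.7, 88.4]
tcp_rot: [-3.141, 0.02, -3.141]
contact_force: [-0.5, 0.5, -0.2]
width: 68.0
```

Run:
```python
from h import *
for n in('top','side'):
    im=eyes.read_camera(n)[:,:,::-1].copy(); cv2.imwrite(f'pics/raw_{n}3.png',im)
    o=env.get_obs(); p=o['tool_pos']; print(p.round(1),o['tcp_rot'].round(3))
    crop(im,(190,90,350,220),4,'pics/s4.png') if n=='side' else crop(im,(150,90,290,220),5,'pics/t4.png')
    try: print(n,locate(n,im,'wshell',(609,187),55,12))
    except Exception as e: print(e)
```

```text
[465.4  18.   89.2] [-3.141  0.022 -3.14 ]
top (array([600.66244396, 184.61505225]), 1.3213474905978277)
[465.9  18.2  89.7] [-3.141  0.022 -3.14 ]
min() iterable argument is empty
```

View pics/s4.png

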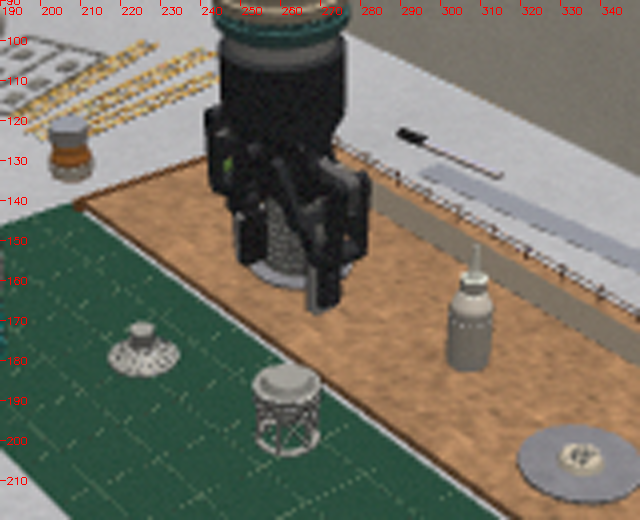

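View pics/t4.png

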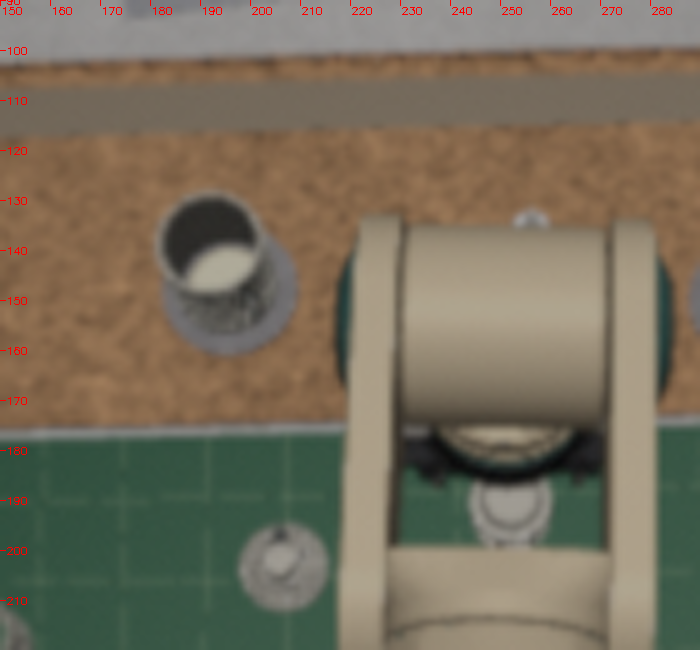

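Emit:
step_arm:
  motion:
    - {"grip": 0.8,"dx": 0,"dy": 0,"dz": -2,"rx": 0,"ry": 1.2,"rz": 0}
    - {"grip": 0.8,"dx": 0,"dy": 0,"dz": -4.5,"rx": 0,"ry": 1.2,"rz": 0}
    - {"grip": 0.8,"dx": 0,"dy": 0,"dz": -6.5,"rx": 0,"ry": 1.2,"rz": 0}
    - {"grip": 0.8,"dx": 0,"dy": 0,"dz": -7.2,"rx": 0,"ry": 1.2,"rz": 0}
    - {"grip": 0.8,"dx": 0,"dy": 0,"dz": -7.2,"rx": 0,"ry": 1.2,"rz": 0}
    - {"grip": 0.8,"dx": 0,"dy": 0,"dz": -7.2,"rx": 0,"ry": 1.2,"rz": 0}
    - {"grip": 0.3,"dx": 0,"dy": 0,"dz": -7.2,"rx": 0,"ry": 1.2,"rz": 0}
    - {"grip": 0.3,"dx": 0,"dy": 0,"dz": -7.2,"rx": 0,"ry": 1.2,"rz": 0}
    - {"grip": 0.3,"dx": 0,"dy": 0,"dz": -7.2,"rx": 0,"ry": 1.2,"rz": 0}
    - {"grip": 0.3,"dx": 0,"dy": 0,"dz": -7.2,"rx": 0,"ry": 1.2,"rz": 0}
    - {"grip": 0.3,"dx": 0,"dy": 0,"dz": -7.2,"rx": 0,"ry": 1.2,"rz": 0}
    - {"grip": 0.3,"dx": 0,"dy": 0,"dz": -7.2,"rx": 0,"ry": 1.2,"rz": 0}
  force: 30

```text
time_s: 9.3
tool_pos: [466.7, 17.9, 19.0]
tcp_rot: [-3.14, 0.004, -3.14]
contact_force: [-1.5, -0.9, 6.1]
width: 32.8
```

Run:
```python
from h import *
for n in('top','side'):
    im=eyes.read_camera(n)[:,:,::-1].copy(); cv2.imwrite(f'pics/raw_{n}4.png',im)
    o=env.get_obs(); p=o['tool_pos']; print(p.round(1),o['tcp_rot'].round(3),o['width'],o['contact_force'])
    crop(im,(210,120,310,220),6,'pics/s5.png') if n=='side' else crop(im,(190,140,290,220),5,'pics/t5.png')
```

```text
[466.7  17.8  19. ] [-3.14   0.004 -3.14 ] 32.76892003885951 [-0.63147347 -1.84134289  5.33369982]
[466.7  17.9  19. ] [-3.14   0.004 -3.14 ] 32.902883218491695 [-2.73340224 -1.06634654  5.44562004]
```

View pics/s5.png

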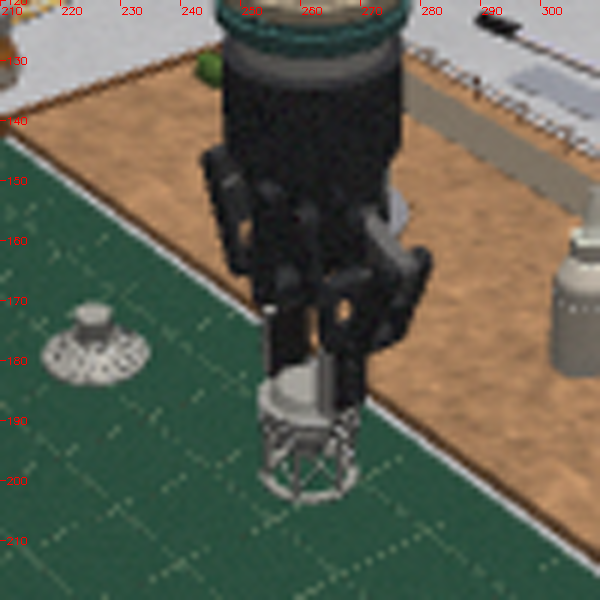

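View pics/t5.png

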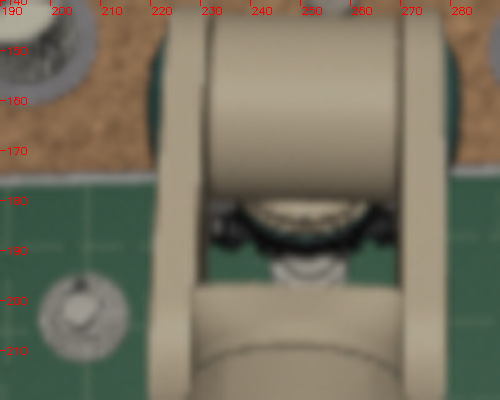

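Run:
```python
from h import *
p,R,t=cam('side'); print('campos',-R.T@t); p,R,t=cam('top'); print('campos',-R.T@t)
im=cv2.imread('pics/raw_side4.png')
x0,y0,k=210,120,6
c=cv2.resize(im[120:220,210:310],None,fx=k,fy=k,interpolation=cv2.INTER_CUBIC)
def dr(P,col):
    for u,v in proj('side',P): cv2.circle(c,(int((u+.5-x0)*k),int((v+.5-y0)*k)),1,col,-1)
for s in(-1,1):
  for z,col in((19,(0,0,255)),(38,(0,255,255)),(52,(255,0,0))):
    dr(np.c_[np.linspace(-11,11,30)+466.7,np.full(30,17.9+s*16.4),np.full(30,z)],col)
for r,z in((23,0),(23,46),(15,52)): dr(ring((466.2,17.9),r,z),(0,255,0))
cv2.imwrite('pics/s6.png',c)
```

```text
campos [ -62.24053814 -666.39414718  651.29438706]
campos [ 196.24413531   17.69801326 1222.41622614]
```

View pics/s6.png

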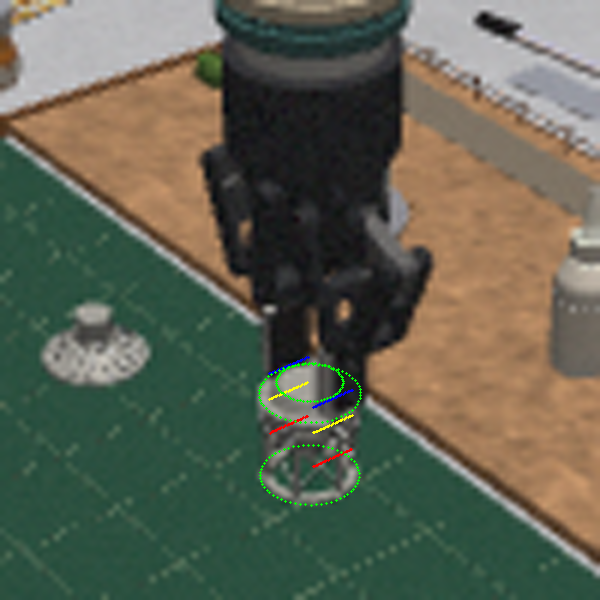

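Emit:
step_arm:
  motion:
    - {"grip": 0.85,"dx": 0,"dy": 0,"dz": 0.1,"rx": 0,"ry": 0,"rz": 0}
    - {"grip": 0.85,"dx": 0,"dy": 0,"dz": 0.1,"rx": 0,"ry": 0,"rz": 0}
    - {"grip": 0.85,"dx": 0,"dy": 0,"dz": 0.1,"rx": 0,"ry": 0,"rz": 0}
    - {"grip": 0.85,"dx": 0,"dy": 0,"dz": 0.1,"rx": 0,"ry": 0,"rz": 0}
    - {"grip": 0.85,"dx": 0,"dy": 0,"dz": 0.1,"rx": 0,"ry": 0,"rz": 0}
    - {"grip": 0.85,"dx": 0,"dy": 0,"dz": 0.1,"rx": 0,"ry": 0,"rz": 0}

```text
time_s: 10.0
tool_pos: [466.6, 17.8, 19.9]
tcp_rot: [-3.14, 0.003, -3.14]
contact_force: [0.3, 0.5, -0.3]
width: 72.6
```

Run:
```python
from h import *
for n in('side',):
    im=eyes.read_camera(n)[:,:,::-1].copy(); cv2.imwrite(f'pics/raw_{n}5.png',im)
    o=env.get_obs(); p=o['tool_pos']; print(p.round(1),o['tcp_rot'].round(3),o['width'],o['contact_force'])
    x0,y0,k=210,120,6
    c=cv2.resize(im[120:220,210:310],None,fx=k,fy=k,interpolation=cv2.INTER_CUBIC)
    def dr(P,col):
        for u,v in proj('side',P): cv2.circle(c,(int((u+.5-x0)*k),int((v+.5-y0)*k)),1,col,-1)
    w=o['width']/2
    for s in(-1,1):
      for z,col in((19,(0,0,255)),(36,(0,255,255)),(52,(255,0,0))):
        dr(np.c_[np.linspace(-11,11,30)+p[0],np.full(30,p[1]+s*w),np.full(30,z)],col)
    cv2.imwrite('pics/s7.png',c)
```

```text
[466.6  17.9  19.9] [-3.14e+00  3.00e-03 -3.14e+00] 72.75724070245093 [-0.49361759  0.28808914 -0.12150202]
```

View pics/s7.png

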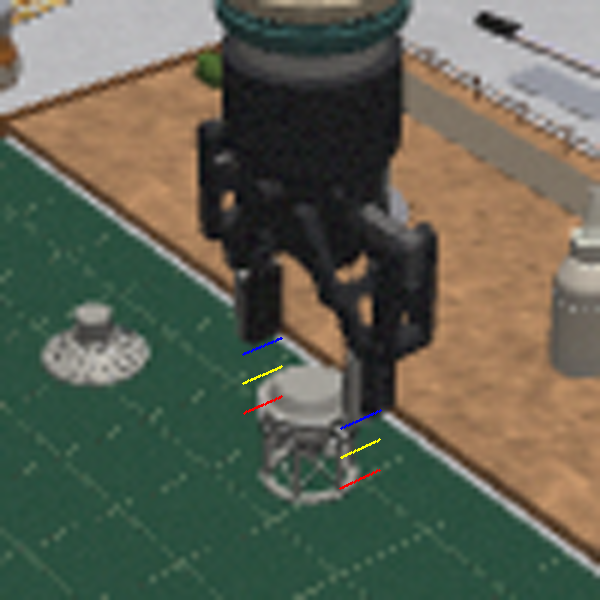

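Emit:
step_arm:
  motion:
    - {"grip": 0.85,"dx": -0.1,"dy": 0,"dz": -1,"rx": 0,"ry": 0,"rz": 0}
    - {"grip": 0.85,"dx": -0.1,"dy": 0,"dz": -1.7,"rx": 0,"ry": 0,"rz": 0}
    - {"grip": 0.85,"dx": -0.1,"dy": 0,"dz": -2.2,"rx": 0,"ry": 0,"rz": 0}
    - {"grip": 0.85,"dx": -0.1,"dy": 0,"dz": -2.2,"rx": 0,"ry": 0,"rz": 0}
    - {"grip": 0.4,"dx": -0.1,"dy": 0,"dz": -2.2,"rx": 0,"ry": 0,"rz": 0}
    - {"grip": 0.4,"dx": -0.1,"dy": 0,"dz": -2.2,"rx": 0,"ry": 0,"rz": 0}
    - {"grip": 0.4,"dx": -0.1,"dy": 0,"dz": -2.2,"rx": 0,"ry": 0,"rz": 0}
    - {"grip": 0.4,"dx": -0.1,"dy": 0,"dz": -2.2,"rx": 0,"ry": 0,"rz": 0}
    - {"grip": 0.4,"dx": -0.1,"dy": 0,"dz": -2.2,"rx": 0,"ry": 0,"rz": 0}
    - {"grip": 0.4,"dx": -0.1,"dy": 0,"dz": -2.2,"rx": 0,"ry": 0,"rz": 0}
  force: 30

```text
time_s: 11.05
tool_pos: [466.0, 17.8, -1.6]
tcp_rot: [-3.14, 0.004, -3.14]
contact_force: [-0.5, -0.1, 3.9]
width: 44.5
```

Emit:
step_arm:
  motion:
    - {"grip": 0.4,"dx": 0,"dy": 0,"dz": 1.5,"rx": 0,"ry": 0,"rz": 0}
    - {"grip": 0.4,"dx": 0,"dy": 0,"dz": 4,"rx": 0,"ry": 0,"rz": 0}
    - {"grip": 0.4,"dx": 1,"dy": -1.2,"dz": 6,"rx": 0,"ry": 0,"rz": 0}
    - {"grip": 0.4,"dx": 3.5,"dy": -4.1,"dz": 6.5,"rx": 0,"ry": 0,"rz": 0}
    - {"grip": 0.4,"dx": 6,"dy": -7.1,"dz": 6.5,"rx": 0,"ry": 0,"rz": 0}
    - {"grip": 0.4,"dx": 8.5,"dy": -10,"dz": 6.5,"rx": 0,"ry": 0,"rz": 0}
    - {"grip": 0.4,"dx": 11,"dy": -13,"dz": 6,"rx": 0,"ry": 0,"rz": 0}
    - {"grip": 0.4,"dx": 12.5,"dy": -14.8,"dz": 5,"rx": 0,"ry": 0,"rz": 0}
    - {"grip": 0.4,"dx": 12.9,"dy": -15.3,"dz": 4,"rx": 0,"ry": 0,"rz": 0}
    - {"grip": 0.4,"dx": 12.9,"dy": -15.3,"dz": 4,"rx": 0,"ry": 0,"rz": 0}
    - {"grip": 0.4,"dx": 12.9,"dy": -15.3,"dz": 4,"rx": 0,"ry": 0,"rz": 0}

```text
time_s: 12.15
tool_pos: [594.2, -134.1, 37.8]
tcp_rot: [-3.141, 0.003, -3.139]
contact_force: [-0.4, 0.5, -0.5]
width: 44.8
```

```bash
cat >> h.py <<'E'
def look(n,box,k,out,rings=[],raw=None):
    im=eyes.read_camera(n)[:,:,::-1].copy()
    if raw: cv2.imwrite(raw,im)
    o=env.get_obs(); print(o['time_s'],o['tool_pos'].round(1),o['tcp_rot'].round(3),o['width'].round(1),o['contact_force'].round(1))
    x0,y0,x1,y1=box; c=cv2.resize(im[y0:y1,x0:x1],None,fx=k,fy=k,interpolation=cv2.INTER_CUBIC)
    for cc,r,z,col in rings:
        for u,v in proj(n,ring(cc,r,z,40)): cv2.circle(c,(int((u+.5-x0)*k),int((v+.5-y0)*k)),1,col,-1)
    cv2.imwrite(out,c); return im
E
python3 - <<'E'
from h import *
p=env.get_obs()['tool_pos']; c=(p[0]-.8,p[1]); zb=p[2]+1.6
R,G,B=(0,0,255),(0,255,0),(255,0,0)
look('side',(280,130,380,230),6,'pics/s8.png',[(c,23,zb,R),(c,23,zb+46,G),((594.7,-135.2),42,12,B)])
E
```

```text
Traceback (most recent call last):
  File "h.py", line 48, in look
    o=env.get_obs(); print(o['time_s'],o['tool_pos'].round(1),o['tcp_rot'].round(3),o['width'].round(1),o['contact_force'].round(1))
                                                                                    ^^^^^^^^^^^^^^^^
AttributeError: 'float' object has no attribute 'round'
```

```bash
sed -i "s/o\['width'\].round(1)/round(o['width'],1)/" h.py
python3 - <<'E'
from h import *
p=env.get_obs()['tool_pos']; c=(p[0]-.8,p[1]); zb=p[2]+1.6
R,G,B=(0,0,255),(0,255,0),(255,0,0)
look('side',(280,130,380,230),6,'pics/s8.png',[(c,23,zb,R),(c,23,zb+46,G),((594.7,-135.2),42,12,B)])
E
```

```text
12.25 [ 594.8 -134.2   39. ] [-3.14   0.005 -3.139] 44.9 [-0.   0.3  0.8]
```

View pics/s8.png

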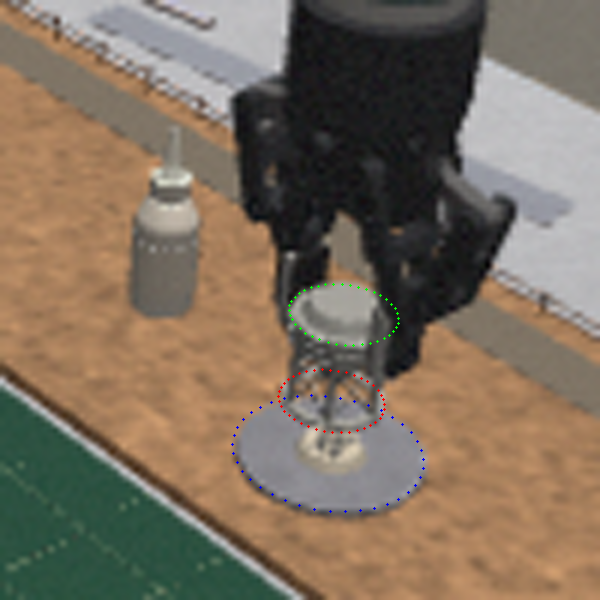

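Run:
```python
from h import *
im=look('side',(322,170,352,210),16,'pics/s9.png')
```

```text
12.3 [ 595.  -134.2   39.2] [-3.14   0.005 -3.139] 45.1 [ 0.  -0.2 -1.1]
```

View pics/s9.png

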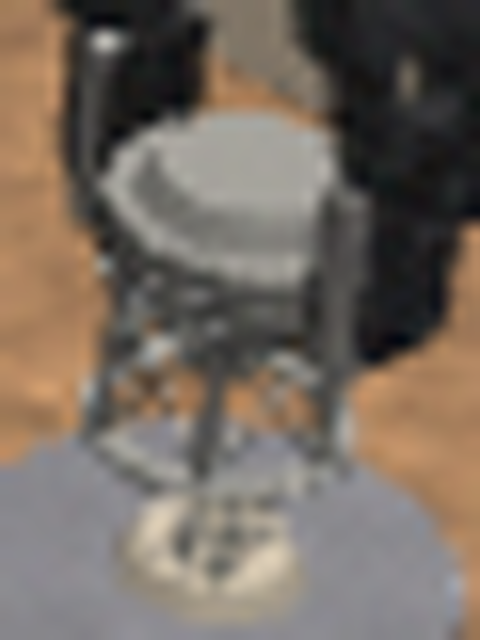

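Emit:
step_arm:
  motion:
    - {"grip": 0.4,"dx": 0,"dy": -0.1,"dz": -0.8,"rx": 0,"ry": 0,"rz": 0}
    - {"grip": 0.4,"dx": 0,"dy": -0.1,"dz": -1.5,"rx": 0,"ry": 0,"rz": 0}
    - {"grip": 0.4,"dx": 0,"dy": -0.1,"dz": -2,"rx": 0,"ry": 0,"rz": 0}
    - {"grip": 0.4,"dx": 0,"dy": -0.1,"dz": -2.3,"rx": 0,"ry": 0,"rz": 0}
    - {"grip": 0.4,"dx": 0,"dy": -0.1,"dz": -2.6,"rx": 0,"ry": 0,"rz": 0}
    - {"grip": 0.4,"dx": 0,"dy": -0.1,"dz": -2.8,"rx": 0,"ry": 0,"rz": 0}
    - {"grip": 0.4,"dx": 0,"dy": -0.1,"dz": -2.9,"rx": 0,"ry": 0,"rz": 0}
    - {"grip": 0.4,"dx": 0,"dy": -0.1,"dz": -2.95,"rx": 0,"ry": 0,"rz": 0}
    - {"grip": 0.4,"dx": 0,"dy": -0.1,"dz": -2.95,"rx": 0,"ry": 0,"rz": 0}
    - {"grip": 0.4,"dx": 0,"dy": -0.1,"dz": -2.95,"rx": 0,"ry": 0,"rz": 0}

```text
time_s: 13.3
tool_pos: [595.2, -135.3, 10.5]
tcp_rot: [-3.14, 0.006, -3.139]
contact_force: [-3.5, 0.6, 4.8]
width: 44.7
```

Near home with light contact; release and rise.

Emit:
step_arm:
  motion:
    - {"grip": 0.85,"dx": 0,"dy": 0,"dz": 0,"rx": 0,"ry": 0,"rz": 0}
    - {"grip": 0.85,"dx": 0,"dy": 0,"dz": 0,"rx": 0,"ry": 0,"rz": 0}
    - {"grip": 0.85,"dx": 0,"dy": 0,"dz": 0,"rx": 0,"ry": 0,"rz": 0}
    - {"grip": 0.85,"dx": 0,"dy": 0,"dz": 0,"rx": 0,"ry": 0,"rz": 0}
    - {"grip": 0.85,"dx": 0,"dy": 0,"dz": 0,"rx": 0,"ry": 0,"rz": 0}
    - {"grip": 0.85,"dx": 0,"dy": 0,"dz": 2,"rx": 0,"ry": 0,"rz": 0}
    - {"grip": 0.85,"dx": 0,"dy": 0,"dz": 5,"rx": 0,"ry": 0,"rz": 0}
    - {"grip": 0.85,"dx": 0,"dy": 0,"dz": 8,"rx": 0,"ry": 0,"rz": 0}
    - {"grip": 0.85,"dx": 0,"dy": 0,"dz": 9,"rx": 0,"ry": 0,"rz": 0}

```text
time_s: 14.2
tool_pos: [596.8, -135.7, 104.4]
tcp_rot: [-3.138, 0.012, -3.139]
contact_force: [0.6, -0.8, 1.0]
width: 72.7
```

Run:
```python
from h import *
R,G,B=(0,0,255),(0,255,0),(255,0,0)
c=(594.7,-135.2);d=(609.3,187)
a=look('side',(300,140,360,220),8,'pics/s10.png',[(c,23,12,R),(c,23,58,G),(c,42,12,B)])
x0,y0,k=235,100,8
b=cv2.resize(a[100:180,235:295],None,fx=k,fy=k,interpolation=cv2.INTER_CUBIC)
for r,z,col in((31,12,R),(31,92,G),(42,12,B)):
    for u,v in proj('side',ring(d,r,z,40)): cv2.circle(b,(int((u+.5-x0)*k),int((v+.5-y0)*k)),1,col,-1)
s=cv2.imread('pics/s10.png'); cv2.imwrite('pics/s10.png',np.hstack([s[:600],b[:600]])[:, :800] if False else cv2.resize(np.hstack([s,b]),(800,533)))
```

```text
14.25 [ 596.9 -135.8  104.5] [-3.138  0.012 -3.139] 72.7 [-0.3 -0.4  1.6]
```

View pics/s10.png

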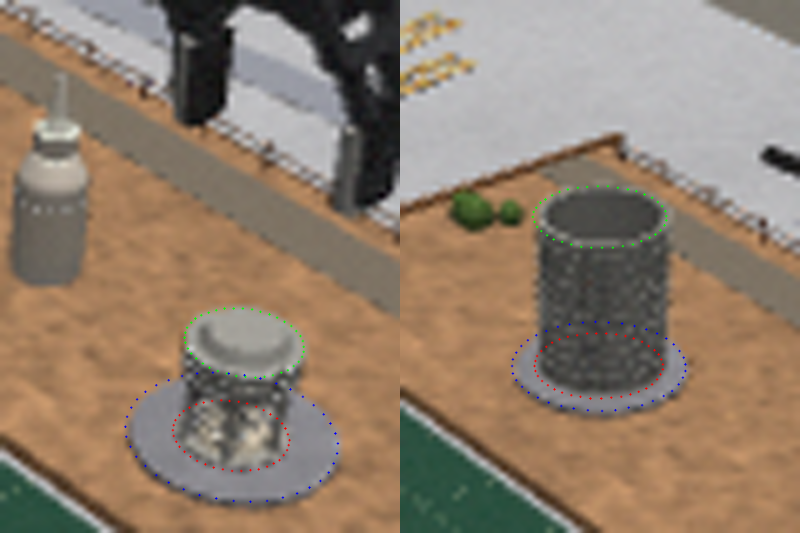

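Emit:
step_arm:
  motion:
    - {"grip": 0.85,"dx": -2,"dy": 3,"dz": 0,"rx": 0,"ry": 0.7,"rz": 0}
    - {"grip": 0.85,"dx": -5,"dy": 7,"dz": 0,"rx": 0,"ry": 0.7,"rz": 0}
    - {"grip": 0.85,"dx": -8,"dy": 11,"dz": 0,"rx": 0,"ry": 0.7,"rz": 0}
    - {"grip": 0.85,"dx": -11,"dy": 15,"dz": 0,"rx": 0,"ry": 0.7,"rz": 0}
    - {"grip": 0.85,"dx": -13,"dy": 19,"dz": 0,"rx": 0,"ry": 0.7,"rz": 0}
    - {"grip": 0.85,"dx": -15,"dy": 23,"dz": 0,"rx": 0,"ry": 0.7,"rz": 0}
    - {"grip": 0.85,"dx": -17,"dy": 27,"dz": 0,"rx": 0,"ry": 0.7,"rz": 0}
    - {"grip": 0.85,"dx": -18,"dy": 31,"dz": 0,"rx": 0,"ry": 0.7,"rz": 0}
    - {"grip": 0.85,"dx": -19,"dy": 35,"dz": -0.5,"rx": 0,"ry": 0.7,"rz": 0}
    - {"grip": 0.85,"dx": -20,"dy": 39,"dz": -1,"rx": 0,"ry": 0.7,"rz": 0}
    - {"grip": 0.85,"dx": -20.4,"dy": 42.5,"dz": -2,"rx": 0,"ry": 0.7,"rz": 0}
    - {"grip": 0.85,"dx": -20.6,"dy": 45.3,"dz": -3,"rx": 0,"ry": 0.7,"rz": 0}
    - {"grip": 0.85,"dx": -20.6,"dy": 46.3,"dz": -4,"rx": 0,"ry": 0.7,"rz": 0}
    - {"grip": 0.85,"dx": -20.6,"dy": 46.3,"dz": -4,"rx": 0,"ry": 0.7,"rz": 0}
    - {"grip": 0.85,"dx": -20.6,"dy": 46.3,"dz": -4,"rx": 0,"ry": 0.7,"rz": 0}

```text
time_s: 15.75
tool_pos: [390.7, 326.1, 63.7]
tcp_rot: [-3.137, -0.002, -3.139]
contact_force: [0.7, -0.7, -0.2]
width: 72.6
```

Run:
```python
from h import *
R,G,B=(0,0,255),(0,255,0),(255,0,0)
c=(390.6,327.5)
look('side',(135,80,235,180),6,'pics/s11.png',[(c,23,0,R),(c,23,56,G)])
```

```text
15.8 [391.1 326.1  64.3] [-3.138e+00 -1.000e-03 -3.140e+00] 73.0 [ 0.6 -1.  -0.5]
```

View pics/s11.png

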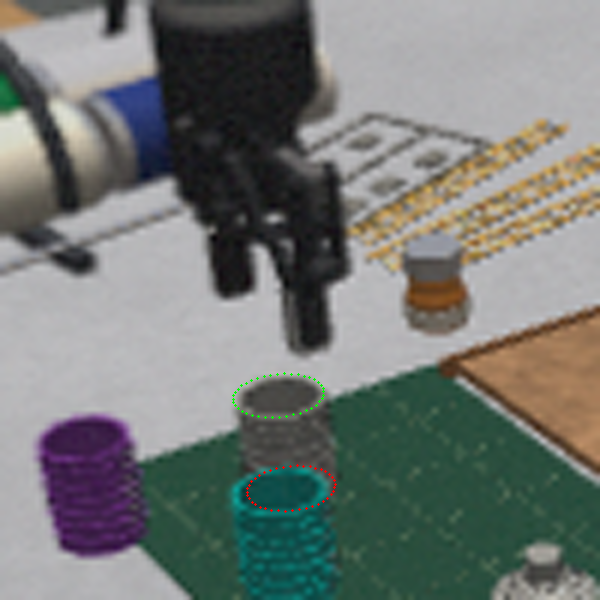

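Emit:
step_arm:
  motion:
    - {"grip": 0.85,"dx": 0,"dy": 0.1,"dz": -2,"rx": 0,"ry": 0,"rz": 0}
    - {"grip": 0.85,"dx": 0,"dy": 0.1,"dz": -4.5,"rx": 0,"ry": 0,"rz": 0}
    - {"grip": 0.85,"dx": 0,"dy": 0.1,"dz": -6.3,"rx": 0,"ry": 0,"rz": 0}
    - {"grip": 0.85,"dx": 0,"dy": 0.1,"dz": -6.9,"rx": 0,"ry": 0,"rz": 0}
    - {"grip": 0.85,"dx": 0,"dy": 0.1,"dz": -6.9,"rx": 0,"ry": 0,"rz": 0}
    - {"grip": 0.85,"dx": 0,"dy": 0.1,"dz": -6.9,"rx": 0,"ry": 0,"rz": 0}
    - {"grip": 0.4,"dx": 0,"dy": 0.1,"dz": -6.9,"rx": 0,"ry": 0,"rz": 0}
    - {"grip": 0.4,"dx": 0,"dy": 0.1,"dz": -6.9,"rx": 0,"ry": 0,"rz": 0}
    - {"grip": 0.4,"dx": 0,"dy": 0.1,"dz": -6.9,"rx": 0,"ry": 0,"rz": 0}
    - {"grip": 0.4,"dx": 0,"dy": 0.1,"dz": -6.9,"rx": 0,"ry": 0,"rz": 0}
    - {"grip": 0.4,"dx": 0,"dy": 0.1,"dz": -6.9,"rx": 0,"ry": 0,"rz": 0}
    - {"grip": 0.4,"dx": 0,"dy": 0.1,"dz": -6.9,"rx": 0,"ry": 0,"rz": 0}
  force: 30

```text
time_s: 17.0
tool_pos: [391.8, 327.5, -3.6]
tcp_rot: [-3.139, 0.001, -3.14]
contact_force: [-0.4, -1.7, 6.4]
width: 44.6
```

Emit:
step_arm:
  motion:
    - {"grip": 0.4,"dx": 0,"dy": 0,"dz": 2,"rx": 0,"ry": 0,"rz": 0}
    - {"grip": 0.4,"dx": 0,"dy": 0,"dz": 5,"rx": 0,"ry": 0,"rz": 0}
    - {"grip": 0.4,"dx": 0,"dy": -0.5,"dz": 8,"rx": 0,"ry": 0,"rz": 0}
    - {"grip": 0.4,"dx": 0.5,"dy": -3,"dz": 10,"rx": 0,"ry": 0,"rz": 0}
    - {"grip": 0.4,"dx": 1.5,"dy": -7,"dz": 11,"rx": 0,"ry": 0,"rz": 0}
    - {"grip": 0.4,"dx": 3,"dy": -11,"dz": 11,"rx": 0,"ry": 0,"rz": 0}
    - {"grip": 0.4,"dx": 4.5,"dy": -15,"dz": 11,"rx": 0,"ry": 0,"rz": 0}
    - {"grip": 0.4,"dx": 6,"dy": -19,"dz": 11,"rx": 0,"ry": 0,"rz": 0}
    - {"grip": 0.4,"dx": 8,"dy": -23,"dz": 11,"rx": 0,"ry": 0,"rz": 0}
    - {"grip": 0.4,"dx": 10,"dy": -27,"dz": 11,"rx": 0,"ry": 0,"rz": 0}
    - {"grip": 0.4,"dx": 12,"dy": -31,"dz": 11,"rx": 0,"ry": 0,"rz": 0}
    - {"grip": 0.4,"dx": 14,"dy": -35,"dz": 11,"rx": 0,"ry": 0,"rz": 0}
    - {"grip": 0.4,"dx": 16.5,"dy": -39,"dz": 11,"rx": 0,"ry": 0,"rz": 0}
    - {"grip": 0.4,"dx": 18.5,"dy": -42.5,"dz": 11,"rx": 0,"ry": 0,"rz": 0}
    - {"grip": 0.4,"dx": 19.8,"dy": -45,"dz": 10,"rx": 0,"ry": 0,"rz": 0}
    - {"grip": 0.4,"dx": 20.3,"dy": -46.3,"dz": 9,"rx": 0,"ry": 0,"rz": 0}
    - {"grip": 0.4,"dx": 20.3,"dy": -46.3,"dz": 8,"rx": 0,"ry": 0,"rz": 0}
    - {"grip": 0.4,"dx": 20.3,"dy": -46.3,"dz": 8,"rx": 0,"ry": 0,"rz": 0}
    - {"grip": 0.4,"dx": 20.3,"dy": -46.3,"dz": 8,"rx": 0,"ry": 0,"rz": 0}

```text
time_s: 18.9
tool_pos: [594.3, -133.9, 76.3]
tcp_rot: [-3.139, -0.0, -3.138]
contact_force: [0.1, 0.2, -0.2]
width: 44.6
```

Run:
```python
from h import *
R,G,B=(0,0,255),(0,255,0),(255,0,0)
p=env.get_obs()['tool_pos']; c=(p[0]-1.2,p[1]); zb=p[2]+3.6; s=(594.5,-135.2)
look('side',(290,110,370,210),6,'pics/s12.png',[(c,23,zb,R),(c,23,zb+56,G),(s,23,58,B)])
```

```text
18.95 [ 594.6 -134.1   76.9] [-3.139e+00  1.000e-03 -3.138e+00] 44.7 [-0.1  0.1  0. ]
```

View pics/s12.png

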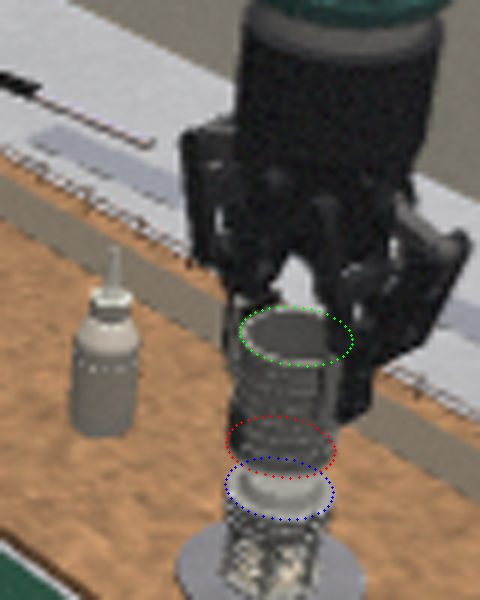

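Emit:
step_arm:
  motion:
    - {"grip": 0.4,"dx": 0.1,"dy": -0.1,"dz": -0.5,"rx": 0,"ry": 0,"rz": 0}
    - {"grip": 0.4,"dx": 0.1,"dy": -0.1,"dz": -0.9,"rx": 0,"ry": 0,"rz": 0}
    - {"grip": 0.4,"dx": 0.1,"dy": -0.1,"dz": -1.3,"rx": 0,"ry": 0,"rz": 0}
    - {"grip": 0.4,"dx": 0.1,"dy": -0.1,"dz": -1.6,"rx": 0,"ry": 0,"rz": 0}
    - {"grip": 0.4,"dx": 0.1,"dy": -0.1,"dz": -1.9,"rx": 0,"ry": 0,"rz": 0}
    - {"grip": 0.4,"dx": 0.1,"dy": -0.1,"dz": -2.1,"rx": 0,"ry": 0,"rz": 0}
    - {"grip": 0.4,"dx": 0.1,"dy": -0.1,"dz": -2.25,"rx": 0,"ry": 0,"rz": 0}
    - {"grip": 0.4,"dx": 0.1,"dy": -0.1,"dz": -2.3,"rx": 0,"ry": 0,"rz": 0}
    - {"grip": 0.4,"dx": 0.1,"dy": -0.1,"dz": -2.3,"rx": 0,"ry": 0,"rz": 0}
    - {"grip": 0.4,"dx": 0.1,"dy": -0.1,"dz": -2.3,"rx": 0,"ry": 0,"rz": 0}

```text
time_s: 19.95
tool_pos: [595.9, -135.1, 54.5]
tcp_rot: [-3.139, 0.002, -3.138]
contact_force: [-1.6, 1.3, 3.8]
width: 44.4
```

Emit:
step_arm:
  motion:
    - {"grip": 0.8,"dx": 0,"dy": 0,"dz": 0,"rx": 0,"ry": 0,"rz": 0}
    - {"grip": 0.8,"dx": 0,"dy": 0,"dz": 0,"rx": 0,"ry": 0,"rz": 0}
    - {"grip": 0.8,"dx": 0,"dy": 0,"dz": 0,"rx": 0,"ry": 0,"rz": 0}
    - {"grip": 0.8,"dx": 0,"dy": 0,"dz": 0,"rx": 0,"ry": 0,"rz": 0}
    - {"grip": 0.8,"dx": 0,"dy": 0,"dz": 0,"rx": 0,"ry": 0,"rz": 0}
    - {"grip": 0.8,"dx": 0,"dy": 0,"dz": 1.5,"rx": 0,"ry": 0,"rz": 0}
    - {"grip": 0.8,"dx": 0,"dy": 0,"dz": 4,"rx": 0,"ry": 0,"rz": 0}
    - {"grip": 0.8,"dx": 0,"dy": 0,"dz": 7,"rx": 0,"ry": 0,"rz": 0}
    - {"grip": 0.8,"dx": 0,"dy": 0,"dz": 8,"rx": 0,"ry": 0,"rz": 0}

```text
time_s: 20.85
tool_pos: [597.5, -135.6, 139.5]
tcp_rot: [-3.137, 0.008, -3.138]
contact_force: [0.2, 0.0, 0.5]
width: 68.1
```

Run:
```python
from h import *
R,G,B=(0,0,255),(0,255,0),(255,0,0)
s=(594.6,-135.2)
look('side',(290,110,370,210),6,'pics/s13.png',[(s,23,12,R),(s,23,58,B),(s,23,114,G)])
```

```text
20.9 [ 597.6 -135.6  139.5] [-3.137  0.009 -3.138] 68.3 [ 0.3 -0.5  1. ]
```

View pics/s13.png

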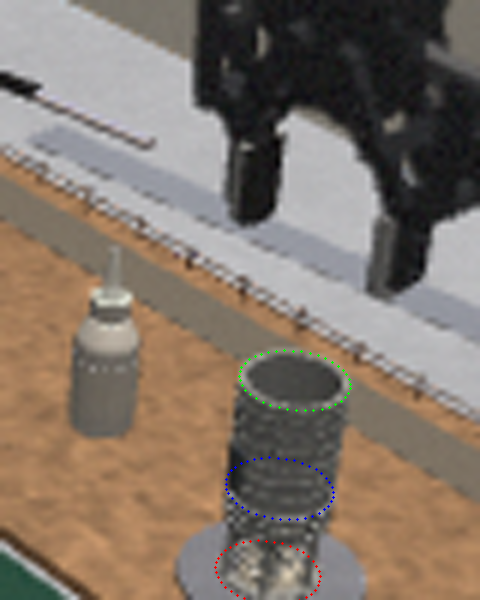

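Emit:
step_arm:
  motion:
    - {"grip": 0.4,"dx": -2,"dy": 3,"dz": 0,"rx": 0,"ry": 0.5,"rz": 0}
    - {"grip": 0.4,"dx": -4.5,"dy": 7,"dz": 0,"rx": 0,"ry": 0.5,"rz": 0}
    - {"grip": 0.4,"dx": -7,"dy": 11,"dz": 0,"rx": 0,"ry": 0.5,"rz": 0}
    - {"grip": 0.4,"dx": -9,"dy": 15,"dz": 0,"rx": 0,"ry": 0.5,"rz": 0}
    - {"grip": 0.4,"dx": -11.5,"dy": 19,"dz": -1,"rx": 0,"ry": 0.5,"rz": 0}
    - {"grip": 0.4,"dx": -13.5,"dy": 23,"dz": -3,"rx": 0,"ry": 0.5,"rz": 0}
    - {"grip": 0.4,"dx": -15.3,"dy": 26.5,"dz": -6,"rx": 0,"ry": 0.5,"rz": 0}
    - {"grip": 0.4,"dx": -16.2,"dy": 28.5,"dz": -9,"rx": 0,"ry": 0.5,"rz": 0}
    - {"grip": 0.4,"dx": -16.2,"dy": 28.9,"dz": -10.5,"rx": 0,"ry": 0.5,"rz": 0}
    - {"grip": 0.4,"dx": -16.2,"dy": 28.9,"dz": -10.5,"rx": 0,"ry": 0.5,"rz": 0}
    - {"grip": 0.4,"dx": -16.2,"dy": 28.9,"dz": -10.5,"rx": 0,"ry": 0.5,"rz": 0}

```text
time_s: 22.0
tool_pos: [435.6, 153.1, 34.6]
tcp_rot: [-3.136, -0.0, -3.138]
contact_force: [-0.0, 0.3, 0.5]
width: 34.0
```

Run:
```python
from h import *
R,G,B=(0,0,255),(0,255,0),(255,0,0)
o=env.get_obs(); p=o['tool_pos']; w=o['width']/2
rr=[((435.5,153.1),26,6,R),((435.5,153.1),9,31.8,G)]
im=look('side',(190,110,270,200),6,'pics/s14.png',rr)
c=cv2.imread('pics/s14.png')
for s in(-1,1):
  for dz,col in((25,R),(30,(0,255,255)),(35,B)):
    for u,v in proj('side',np.c_[np.linspace(-11,11,20)+p[0],np.full(20,p[1]+s*w),np.full(20,p[2]+dz)]): cv2.circle(c,(int((u+.5-190)*6),int((v+.5-110)*6)),1,col,-1)
cv2.imwrite('pics/s14.png',c)
```

```text
22.05 [436.2 153.   35.3] [-3.137e+00  1.000e-03 -3.139e+00] 34.2 [-0.1  0.3  0.1]
```

View pics/s14.png

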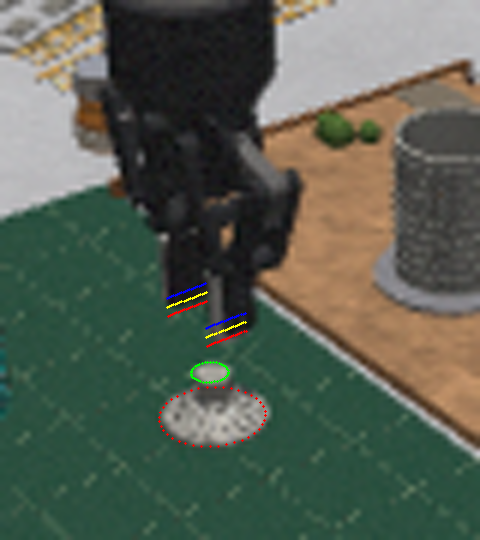

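Emit:
step_arm:
  motion:
    - {"grip": 0.4,"dx": -0.05,"dy": 0,"dz": -1.5,"rx": 0,"ry": 0,"rz": 0}
    - {"grip": 0.4,"dx": -0.05,"dy": 0,"dz": -3,"rx": 0,"ry": 0,"rz": 0}
    - {"grip": 0.4,"dx": -0.05,"dy": 0,"dz": -4,"rx": 0,"ry": 0,"rz": 0}
    - {"grip": 0.4,"dx": -0.05,"dy": 0,"dz": -4.5,"rx": 0,"ry": 0,"rz": 0}
    - {"grip": 0.4,"dx": -0.05,"dy": 0,"dz": -4.5,"rx": 0,"ry": 0,"rz": 0}
    - {"grip": 0.1,"dx": -0.05,"dy": 0,"dz": -4.5,"rx": 0,"ry": 0,"rz": 0}
    - {"grip": 0.1,"dx": -0.05,"dy": 0,"dz": -4.5,"rx": 0,"ry": 0,"rz": 0}
    - {"grip": 0.1,"dx": -0.05,"dy": 0,"dz": -4.5,"rx": 0,"ry": 0,"rz": 0}
    - {"grip": 0.1,"dx": -0.05,"dy": 0,"dz": -4.5,"rx": 0,"ry": 0,"rz": 0}
    - {"grip": 0.1,"dx": -0.05,"dy": 0,"dz": -4.5,"rx": 0,"ry": 0,"rz": 0}
  force: 30

```text
time_s: 23.05
tool_pos: [436.5, 153.2, -8.8]
tcp_rot: [-3.137, 0.003, -3.138]
contact_force: [-0.5, -1.5, 5.7]
width: 16.6
```

Emit:
step_arm:
  motion:
    - {"grip": 0.1,"dx": 0,"dy": 0,"dz": 2,"rx": 0,"ry": 0,"rz": 0}
    - {"grip": 0.1,"dx": 0,"dy": 0,"dz": 5,"rx": 0,"ry": 0,"rz": 0}
    - {"grip": 0.1,"dx": 0,"dy": 0,"dz": 9,"rx": 0,"ry": 0,"rz": 0}
    - {"grip": 0.1,"dx": 0,"dy": -0.5,"dz": 12,"rx": 0,"ry": 0,"rz": 0}
    - {"grip": 0.1,"dx": 1,"dy": -3,"dz": 13.5,"rx": 0,"ry": 0,"rz": 0}
    - {"grip": 0.1,"dx": 2.5,"dy": -6.5,"dz": 13.5,"rx": 0,"ry": 0,"rz": 0}
    - {"grip": 0.1,"dx": 4,"dy": -10,"dz": 13.5,"rx": 0,"ry": 0,"rz": 0}
    - {"grip": 0.1,"dx": 6,"dy": -14,"dz": 13.5,"rx": 0,"ry": 0,"rz": 0}
    - {"grip": 0.1,"dx": 8,"dy": -18,"dz": 13.5,"rx": 0,"ry": 0,"rz": 0}
    - {"grip": 0.1,"dx": 10.5,"dy": -22,"dz": 13.5,"rx": 0,"ry": 0,"rz": 0}
    - {"grip": 0.1,"dx": 13,"dy": -25,"dz": 13.5,"rx": 0,"ry": 0,"rz": 0}
    - {"grip": 0.1,"dx": 15,"dy": -27.5,"dz": 13.2,"rx": 0,"ry": 0,"rz": 0}
    - {"grip": 0.1,"dx": 15.9,"dy": -28.8,"dz": 13,"rx": 0,"ry": 0,"rz": 0}
    - {"grip": 0.1,"dx": 15.9,"dy": -28.8,"dz": 12.6,"rx": 0,"ry": 0,"rz": 0}
    - {"grip": 0.1,"dx": 15.9,"dy": -28.8,"dz": 12.6,"rx": 0,"ry": 0,"rz": 0}
    - {"grip": 0.1,"dx": 15.9,"dy": -28.8,"dz": 12.6,"rx": 0,"ry": 0,"rz": 0}

```text
time_s: 24.65
tool_pos: [595.0, -133.8, 117.1]
tcp_rot: [-3.137, 0.002, -3.138]
contact_force: [0.1, 0.6, 0.6]
width: 16.1
```

Run:
```python
from h import *
R,G,B=(0,0,255),(0,255,0),(255,0,0)
p=env.get_obs()['tool_pos']; c=(p[0]-1,p[1]); zb=p[2]+8.8; s=(594.6,-135.2)
look('side',(290,80,380,180),6,'pics/s15.png',[(c,26,zb+6,R),(c,9,zb+31.8,G),(s,23,114,B)])
```

```text
24.7 [ 595.2 -133.8  117.5] [-3.137e+00  3.000e-03 -3.137e+00] 16.7 [-0.6  0.1 -1. ]
```

View pics/s15.png

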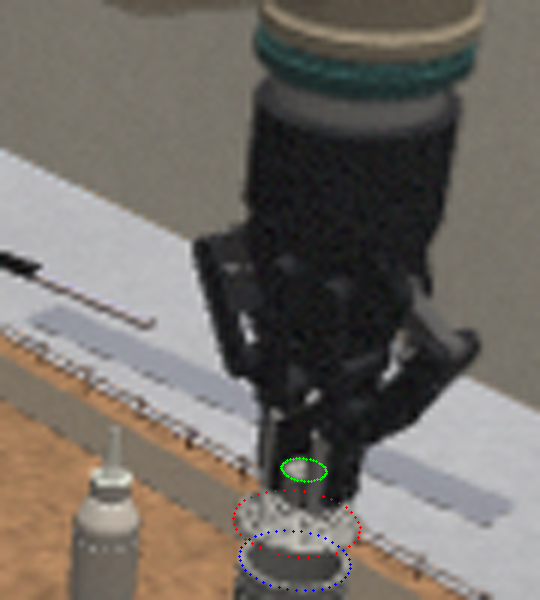

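Roof is held level, centred over the shell. Lower (117.5 → ~99).

Emit:
step_arm:
  motion:
    - {"grip": 0.1,"dx": 0.05,"dy": -0.1,"dz": -0.4,"rx": 0,"ry": 0,"rz": 0}
    - {"grip": 0.1,"dx": 0.05,"dy": -0.1,"dz": -0.8,"rx": 0,"ry": 0,"rz": 0}
    - {"grip": 0.1,"dx": 0.05,"dy": -0.1,"dz": -1.1,"rx": 0,"ry": 0,"rz": 0}
    - {"grip": 0.1,"dx": 0.05,"dy": -0.1,"dz": -1.4,"rx": 0,"ry": 0,"rz": 0}
    - {"grip": 0.1,"dx": 0.05,"dy": -0.1,"dz": -1.6,"rx": 0,"ry": 0,"rz": 0}
    - {"grip": 0.1,"dx": 0.05,"dy": -0.1,"dz": -1.8,"rx": 0,"ry": 0,"rz": 0}
    - {"grip": 0.1,"dx": 0.05,"dy": -0.1,"dz": -1.9,"rx": 0,"ry": 0,"rz": 0}
    - {"grip": 0.1,"dx": 0.05,"dy": -0.1,"dz": -1.9,"rx": 0,"ry": 0,"rz": 0}
    - {"grip": 0.1,"dx": 0.05,"dy": -0.1,"dz": -1.9,"rx": 0,"ry": 0,"rz": 0}

```text
time_s: 25.6
tool_pos: [596.0, -134.9, 99.3]
tcp_rot: [-3.137, 0.004, -3.137]
contact_force: [-1.3, 0.7, 5.8]
width: 16.3
```

Emit:
step_arm:
  motion:
    - {"grip": 0.45,"dx": 0,"dy": 0,"dz": 0,"rx": 0,"ry": 0,"rz": 0}
    - {"grip": 0.45,"dx": 0,"dy": 0,"dz": 0,"rx": 0,"ry": 0,"rz": 0}
    - {"grip": 0.45,"dx": 0,"dy": 0,"dz": 0,"rx": 0,"ry": 0,"rz": 0}
    - {"grip": 0.45,"dx": 0,"dy": 0,"dz": 0,"rx": 0,"ry": 0,"rz": 0}
    - {"grip": 0.45,"dx": 0,"dy": 0,"dz": 0,"rx": 0,"ry": 0,"rz": 0}
    - {"grip": 0.45,"dx": 0,"dy": 0,"dz": 1.5,"rx": 0,"ry": 0,"rz": 0}
    - {"grip": 0.45,"dx": 0,"dy": 0,"dz": 4,"rx": 0,"ry": 0,"rz": 0}
    - {"grip": 0.45,"dx": 0,"dy": 0,"dz": 6,"rx": 0,"ry": 0,"rz": 0}
    - {"grip": 0.45,"dx": 0,"dy": 0,"dz": 6,"rx": 0,"ry": 0,"rz": 0}

```text
time_s: 26.5
tool_pos: [597.7, -135.4, 164.4]
tcp_rot: [-3.135, 0.012, -3.137]
contact_force: [0.2, 0.0, -0.3]
width: 38.5
```

Run:
```python
from h import *
R,G,B=(0,0,255),(0,255,0),(255,0,0)
s=(594.6,-135.2)
look('side',(290,80,380,180),6,'pics/s16.png',[(s,26,114,R),(s,9,139.8,G),(s,23,58,B)])
```

```text
26.55 [ 597.  -135.2  161.9] [-3.136  0.008 -3.137] 38.5 [-0.4  0.6 -1.2]
```

View pics/s16.png

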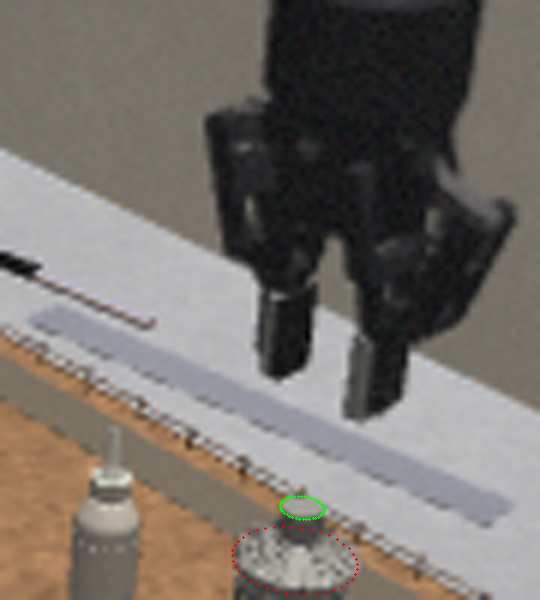

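Emit:
step_arm:
  motion:
    - {"grip": 0.4,"dx": -2,"dy": -1.6,"dz": 0,"rx": 0,"ry": 0.4,"rz": 0}
    - {"grip": 0.4,"dx": -5,"dy": -4,"dz": 0,"rx": 0,"ry": 0.4,"rz": 0}
    - {"grip": 0.4,"dx": -9,"dy": -7.5,"dz": 0,"rx": 0,"ry": 0.4,"rz": 0}
    - {"grip": 0.4,"dx": -13,"dy": -10.8,"dz": -2,"rx": 0,"ry": 0.4,"rz": 0}
    - {"grip": 0.4,"dx": -16.5,"dy": -13.7,"dz": -4,"rx": 0,"ry": 0.4,"rz": 0}
    - {"grip": 0.4,"dx": -19.5,"dy": -16.2,"dz": -7,"rx": 0,"ry": 0.4,"rz": 0}
    - {"grip": 0.4,"dx": -22,"dy": -18.2,"dz": -10,"rx": 0,"ry": 0.4,"rz": 0}
    - {"grip": 0.4,"dx": -22.9,"dy": -18.9,"dz": -12.2,"rx": 0,"ry": 0.4,"rz": 0}
    - {"grip": 0.4,"dx": -22.9,"dy": -18.9,"dz": -12.2,"rx": 0,"ry": 0.4,"rz": 0}
    - {"grip": 0.4,"dx": -22.9,"dy": -18.9,"dz": -12.2,"rx": 0,"ry": 0.4,"rz": 0}

```text
time_s: 27.55
tool_pos: [368.2, -323.9, 40.1]
tcp_rot: [-3.136, 0.001, -3.138]
contact_force: [-0.4, 0.2, 0.7]
width: 34.3
```

Run:
```python
from h import *
R,G,B=(0,0,255),(0,255,0),(255,0,0)
c=(368.3,-324)
look('side',(280,190,380,290),6,'pics/s17.png',[(c,34,6,R),(c,9,36.4,G)])
```

```text
27.6 [ 369.  -324.2   41.1] [-3.135e+00  3.000e-03 -3.137e+00] 34.2 [0.8 0.1 0.3]
```

View pics/s17.png

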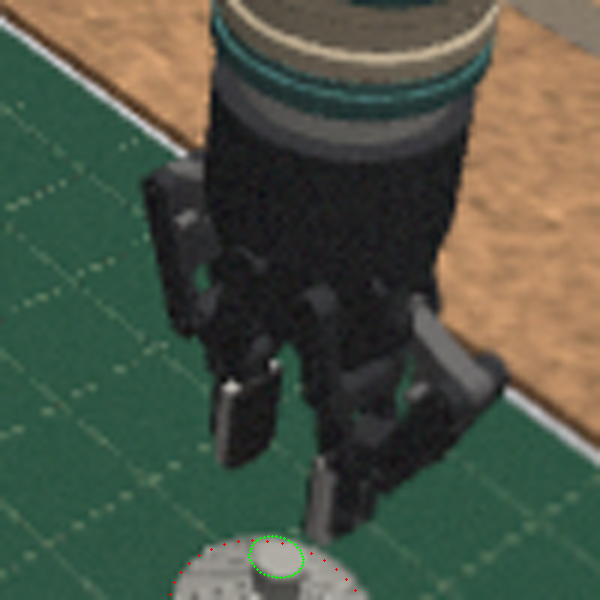

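Emit:
step_arm:
  motion:
    - {"grip": 0.4,"dx": -0.05,"dy": 0,"dz": -1.5,"rx": 0,"ry": 0,"rz": 0}
    - {"grip": 0.4,"dx": -0.05,"dy": 0,"dz": -3,"rx": 0,"ry": 0,"rz": 0}
    - {"grip": 0.4,"dx": -0.05,"dy": 0,"dz": -4.1,"rx": 0,"ry": 0,"rz": 0}
    - {"grip": 0.4,"dx": -0.05,"dy": 0,"dz": -4.6,"rx": 0,"ry": 0,"rz": 0}
    - {"grip": 0.4,"dx": -0.05,"dy": 0,"dz": -4.6,"rx": 0,"ry": 0,"rz": 0}
    - {"grip": 0.1,"dx": -0.05,"dy": 0,"dz": -4.6,"rx": 0,"ry": 0,"rz": 0}
    - {"grip": 0.1,"dx": -0.05,"dy": 0,"dz": -4.6,"rx": 0,"ry": 0,"rz": 0}
    - {"grip": 0.1,"dx": -0.05,"dy": 0,"dz": -4.6,"rx": 0,"ry": 0,"rz": 0}
    - {"grip": 0.1,"dx": -0.05,"dy": 0,"dz": -4.6,"rx": 0,"ry": 0,"rz": 0}
    - {"grip": 0.1,"dx": -0.05,"dy": 0,"dz": -4.6,"rx": 0,"ry": 0,"rz": 0}
  force: 35

```text
time_s: 28.6
tool_pos: [369.2, -324.7, -4.0]
tcp_rot: [-3.133, 0.004, -3.137]
contact_force: [1.0, 0.3, 5.7]
width: 16.5
```

Emit:
step_arm:
  motion:
    - {"grip": 0.1,"dx": 0,"dy": 0,"dz": 2,"rx": 0,"ry": 0,"rz": 0}
    - {"grip": 0.1,"dx": 0,"dy": 0,"dz": 5,"rx": 0,"ry": 0,"rz": 0}
    - {"grip": 0.1,"dx": 0,"dy": 0,"dz": 9,"rx": 0,"ry": 0,"rz": 0}
    - {"grip": 0.1,"dx": 0.2,"dy": 1,"dz": 12,"rx": 0,"ry": 0,"rz": 0}
    - {"grip": 0.1,"dx": 1,"dy": 4,"dz": 13,"rx": 0,"ry": 0,"rz": 0}
    - {"grip": 0.1,"dx": 2,"dy": 8,"dz": 13,"rx": 0,"ry": 0,"rz": 0}
    - {"grip": 0.1,"dx": 3,"dy": 12,"dz": 13,"rx": 0,"ry": 0,"rz": 0}
    - {"grip": 0.1,"dx": 4,"dy": 16,"dz": 13,"rx": 0,"ry": 0,"rz": 0}
    - {"grip": 0.1,"dx": 5.5,"dy": 20,"dz": 13,"rx": 0,"ry": 0,"rz": 0}
    - {"grip": 0.1,"dx": 7,"dy": 24,"dz": 13,"rx": 0,"ry": 0,"rz": 0}
    - {"grip": 0.1,"dx": 8.5,"dy": 28,"dz": 13,"rx": 0,"ry": 0,"rz": 0}
    - {"grip": 0.1,"dx": 10.5,"dy": 32,"dz": 13,"rx": 0,"ry": 0,"rz": 0}
    - {"grip": 0.1,"dx": 12.5,"dy": 36,"dz": 13,"rx": 0,"ry": 0,"rz": 0}
    - {"grip": 0.1,"dx": 15,"dy": 40,"dz": 13,"rx": 0,"ry": 0,"rz": 0}
    - {"grip": 0.1,"dx": 17.5,"dy": 44,"dz": 13,"rx": 0,"ry": 0,"rz": 0}
    - {"grip": 0.1,"dx": 20.5,"dy": 47.5,"dz": 12.5,"rx": 0,"ry": 0,"rz": 0}
    - {"grip": 0.1,"dx": 23,"dy": 50,"dz": 11.5,"rx": 0,"ry": 0,"rz": 0}
    - {"grip": 0.1,"dx": 24.1,"dy": 51.2,"dz": 10.5,"rx": 0,"ry": 0,"rz": 0}
    - {"grip": 0.1,"dx": 24.1,"dy": 51.2,"dz": 10.2,"rx": 0,"ry": 0,"rz": 0}
    - {"grip": 0.1,"dx": 24.1,"dy": 51.2,"dz": 10.2,"rx": 0,"ry": 0,"rz": 0}

```text
time_s: 30.6
tool_pos: [609.3, 186.7, 96.7]
tcp_rot: [-3.132, 0.002, -3.137]
contact_force: [-0.1, -0.2, -0.8]
width: 16.1
```

Run:
```python
from h import *
R,G,B=(0,0,255),(0,255,0),(255,0,0)
p=env.get_obs()['tool_pos']; c=(p[0]-.9,p[1]); zb=p[2]+4; s=(609.5,187.1)
look('side',(225,80,315,180),6,'pics/s18.png',[(c,34,zb+6,R),(c,9,zb+36.4,G),(s,31,92,B)])
```

```text
30.65 [609.6 186.5  97.8] [-3.133e+00  3.000e-03 -3.137e+00] 16.4 [-0.8  0.3 -0.6]
```

View pics/s18.png

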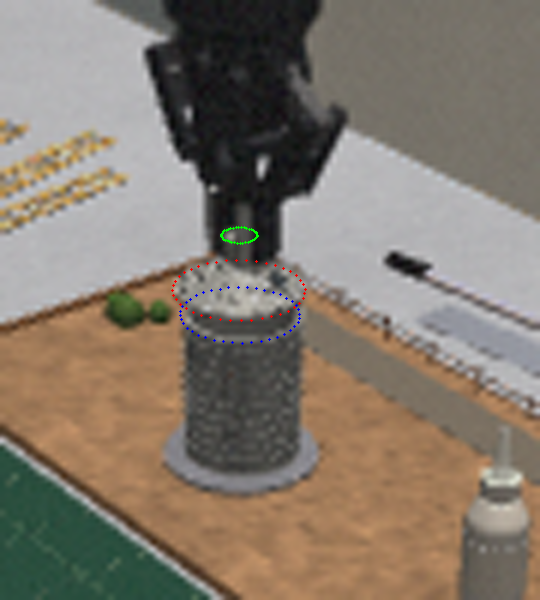

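Emit:
step_arm:
  motion:
    - {"grip": 0.1,"dx": 0.05,"dy": 0.05,"dz": -0.4,"rx": 0,"ry": 0,"rz": 0}
    - {"grip": 0.1,"dx": 0.05,"dy": 0.05,"dz": -0.7,"rx": 0,"ry": 0,"rz": 0}
    - {"grip": 0.1,"dx": 0.05,"dy": 0.05,"dz": -1.0,"rx": 0,"ry": 0,"rz": 0}
    - {"grip": 0.1,"dx": 0.05,"dy": 0.05,"dz": -1.2,"rx": 0,"ry": 0,"rz": 0}
    - {"grip": 0.1,"dx": 0.05,"dy": 0.05,"dz": -1.4,"rx": 0,"ry": 0,"rz": 0}
    - {"grip": 0.1,"dx": 0.05,"dy": 0.05,"dz": -1.55,"rx": 0,"ry": 0,"rz": 0}
    - {"grip": 0.1,"dx": 0.05,"dy": 0.05,"dz": -1.65,"rx": 0,"ry": 0,"rz": 0}
    - {"grip": 0.1,"dx": 0.05,"dy": 0.05,"dz": -1.65,"rx": 0,"ry": 0,"rz": 0}
    - {"grip": 0.1,"dx": 0.05,"dy": 0.05,"dz": -1.65,"rx": 0,"ry": 0,"rz": 0}

```text
time_s: 31.55
tool_pos: [610.4, 187.1, 82.1]
tcp_rot: [-3.133, 0.004, -3.137]
contact_force: [-2.2, -0.8, 5.9]
width: 15.7
```

Emit:
step_arm:
  motion:
    - {"grip": 0.45,"dx": 0,"dy": 0,"dz": 0,"rx": 0,"ry": 0,"rz": 0}
    - {"grip": 0.45,"dx": 0,"dy": 0,"dz": 0,"rx": 0,"ry": 0,"rz": 0}
    - {"grip": 0.45,"dx": 0,"dy": 0,"dz": 0,"rx": 0,"ry": 0,"rz": 0}
    - {"grip": 0.45,"dx": 0,"dy": 0,"dz": 0,"rx": 0,"ry": 0,"rz": 0}
    - {"grip": 0.45,"dx": 0,"dy": 0,"dz": 0,"rx": 0,"ry": 0,"rz": 0}
    - {"grip": 0.45,"dx": 0,"dy": 0,"dz": 1.5,"rx": 0,"ry": 0,"rz": 0}
    - {"grip": 0.45,"dx": 0,"dy": 0,"dz": 4,"rx": 0,"ry": 0,"rz": 0}
    - {"grip": 0.45,"dx": 0,"dy": 0,"dz": 8,"rx": 0,"ry": 0,"rz": 0}
    - {"grip": 0.45,"dx": -4,"dy": 0,"dz": 11,"rx": 0,"ry": 0,"rz": 0}
    - {"grip": 0.45,"dx": -8,"dy": 4,"dz": 12,"rx": 0,"ry": 0,"rz": 0}
    - {"grip": 0.45,"dx": -12,"dy": 8,"dz": 12,"rx": 0,"ry": 0,"rz": 0}
    - {"grip": 0.45,"dx": -15,"dy": 12,"dz": 12,"rx": 0,"ry": 0,"rz": 0}
    - {"grip": 0.45,"dx": -17,"dy": 16,"dz": 12,"rx": 0,"ry": 0,"rz": 0}
    - {"grip": 0.45,"dx": -19,"dy": 19,"dz": 12,"rx": 0,"ry": 0,"rz": 0}
    - {"grip": 0.45,"dx": -19,"dy": 19,"dz": 12,"rx": 0,"ry": 0,"rz": 0}
    - {"grip": 0.45,"dx": -19,"dy": 19,"dz": 12,"rx": 0,"ry": 0,"rz": 0}

```text
time_s: 33.15
tool_pos: [420.0, 377.7, 203.2]
tcp_rot: [-3.134, 0.005, -3.135]
contact_force: [0.9, 0.1, -0.0]
width: 38.2
```

Run:
```python
from h import *
R,G,B=(0,0,255),(0,255,0),(255,0,0)
s=(609.5,187.1);d=(594.6,-135.2)
rr=[(s,34,92,R),(s,9,122.4,G),(s,31,12,B),(d,26,114,R),(d,9,139.8,G),(d,23,12,B)]
look('side',(225,80,385,220),5,'pics/s19.png',rr)
look('top',(160,100,330,170),4,'pics/t19.png',rr,raw='pics/raw_top19.png')
```

```text
33.2 [420.6 376.9 203. ] [-3.133  0.005 -3.137] 38.7 [ 0.4 -0.8  0.4]
33.25 [421.  376.4 202.8] [-3.133  0.005 -3.138] 38.1 [ 0.4 -1.1  0.4]
```

View pics/s19.png

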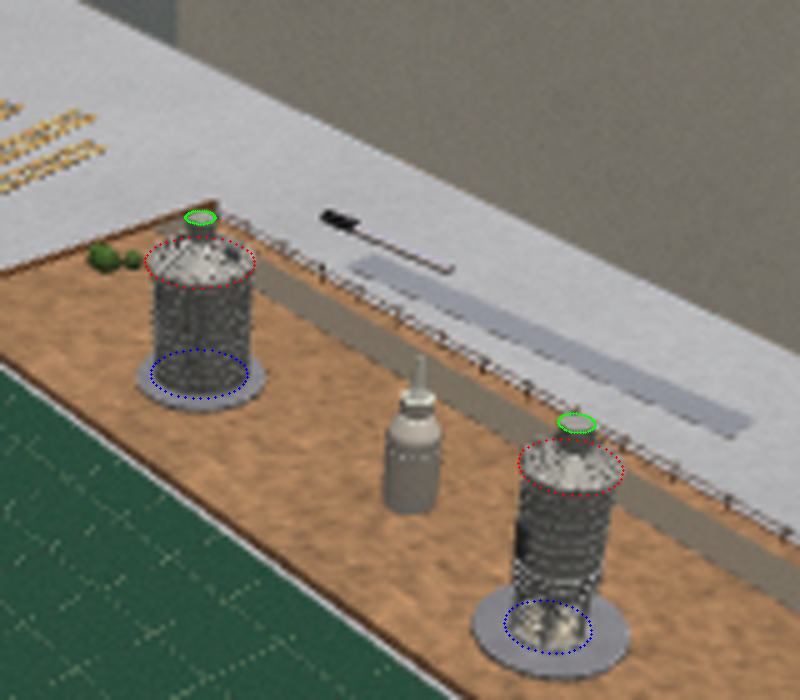

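View pics/t19.png

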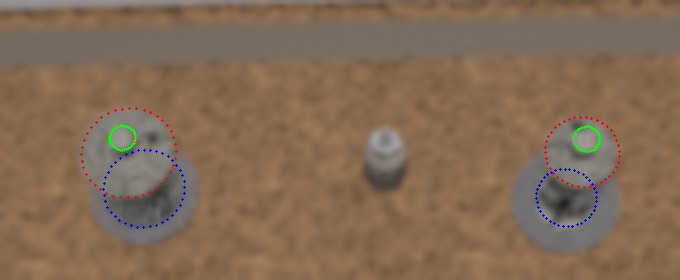

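View pics/raw_top19.png

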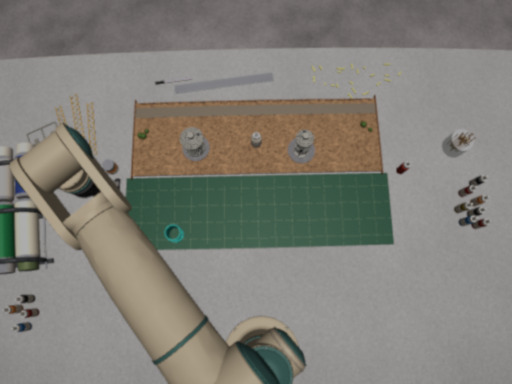

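```bash
python3 -c "
from cell import env,eyes,job
print(env.get_obs()['qd'].round(3)); print(job.sign_off())"
```

```text
[-0.018  0.002  0.004  0.001 -0.004  0.002]
the job is handed in; nothing more can be done
None
```

Both bins are assembled from the ground up, and I signed the job off at about 33 s of the 128 s allowed. The wide bin is shell then roof. The hopper bin is stand, then narrow shell, then roof.

- **Fit:** In the final side view, both roofs and shell bases match the computed outlines for fully seated, upright parts. The top view agrees to within about 2–3 mm, which is the known disagreement between the two cameras. Each part came down within about 0.5 mm of its computed seat height. Four of the five showed light contact of 4–6 N. The wide shell showed none before release, so I lowered it about 1 mm more before letting go. Everything is released, and the arm is clear of the bins.
- **Gripper height:** The fingertips sit about 25–35 mm above the reported tool position, which disagrees with the given geometry. Because of this, my first grasp of the hopper stand closed on its spigot instead of the band. I released it without lifting and regrasped lower on the band.
- **Bystanders:** I never touched the glue bottle, dropper bottle, paint jar or the purple and turquoise look-alikes. In the last views the glue bottle, dropper bottle and turquoise tube stood where they were. The arm covered the purple tube and partly covered the paint jar, so I did not check those two at the end.

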